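Set up the lattice-node drill and switch it on by key

TASK

Get the node drill ready: load every beech node upright and fully down into the nests of the sliding jig, the red-dotted one in the leading nest, and push the jig in until the red dot is right under the tip of the drill bit. Raise both clear guard wings fully upright, and only when all that is done take the key from its oak stand, push it fully into the key switch on the power unit and turn it clockwise to the stop, leaving it there. Do not knock the drill bit, and leave the two lattice models, the gauge block and the spanner where they are.

Things in the scene. Friction and masses are not known exactly. Their poses are not given: they have to be found in the camera images.
- stand: Grey slide-bed drill stand, fixed. Origin on the cart top straight below the drill axis; +x points away from the robot to the round column (26 mm thick, 300 mm high, 105 mm behind the drill axis), +y left. Base 25 mm high: a block from x = -80 to +130 mm, y = -100 to +100 mm, and a 64 mm wide bed running forward to x = -225 mm. A fixed clear guard plate, 105 mm high, stands at x = 78 mm.
- bit: Steel drill bit (4 mm thick) and chuck (18 mm thick), fixed, 50 mm long; origin at its lower tip. Must not be knocked. Above it a black upright hand-piece, 28 mm in diameter, on the drill axis from 115 to 265 mm above the cart top, held by a grey arm (34 mm wide, 173 to 207 mm above the cart top) from the column.
- bit_tip (a point): Lower tip of the drill bit, on the drill axis, 67 mm above the cart top: 8 mm above the top of a seated node. Axes as the stand.
- jig (a joint): Slide of the aluminium gang jig along the stand's x, in m: 0 pulled right out towards the robot (loading), grows as it is pushed in to the drill, range 0 to 0.125. The leading nest is under the bit at 0.085, where there is no stop. Stays where it is left; about 2.5 N moves it. Starts at 0.002 to 0.012.
- nest1 (a point): Leading nest of the jig (nearest the drill, between two small red lines): centre of its floor. Axes as the stand; moves with the jig. Jig: 25 mm ahead of this point to 170 mm behind it, 46 mm wide, 18 mm thick, top face 8 mm above this point. Four equal round nests, 28 mm in diameter and 8 mm deep, lie in a row: the others at x = -34, -68 and -102 mm in the axes of this point.
- jig_knob (a point): Middle of the jig's upright black pull knob (cylinder 18 mm in diameter, 30 mm high, standing on the jig's near end, 147 mm behind the leading nest; middle 15 mm above the jig's top face).
- wing_left (a joint): Hinge of the clear left (+y) guard wing, rad: 0 folded out flat, pi/2 upright (its stop). Panel 120 mm along the stand's x, 80 mm high, 4 mm thick, yellow outer edge. The hinge axis runs along the stand's x, 104 mm left of the drill axis and 22 mm above the cart top. Stiff: it stays at any angle; 2 N at the bail moves it. Starts at 0 to 0.12.
- wing_right (a joint): Hinge of the clear right (-y) guard wing, the mirror image of the left one (axis 104 mm right of the drill axis, 22 mm above the cart top): 0 folded out flat, pi/2 upright.
- bail_left (a point): Middle of the left wing's bail handle: dark round bar 8 mm thick, 74 mm long, parallel to the hinge and 125 mm from its axis, on two legs 45 mm beyond the panel's outer edge in the panel's plane, so that a finger can go down between bar and panel. 22 mm above the cart top when flat, 147 mm upright; level with the drill axis along the stand's x. The bar turns in a light grip.
- bail_right (a point): Middle of the right wing's bail handle, likewise.
- node_dot: Beech lattice node: upright cylinder 26 mm in diameter, 22 mm high, with chamfered rims, 20 g, and a red dot 10 mm wide in the middle of its top. Origin at the centre of its underside, z up. All nodes start on a flat green mat, 150 mm square, left or right of the stand.
- node_a: Plain beech lattice node, same size as the dotted one, no dot. Origin at the centre of its underside. Between one and three plain nodes are present.
- node_b: Plain beech lattice node, as node_a; may be absent.
- node_c: Plain beech lattice node, as node_a; may be absent.
- power_unit: Blue power unit, fixed, on the other side of the stand from the mat, 130 (x) by 110 (y) by 65 mm high; origin at the centre of its underside. On top, 20 mm to its -x side, the steel key switch cylinder (36 mm in diameter) stands up 14 mm; a black speed dial (32 mm wide, 12 mm high) lies 58 mm to +x and 22 mm to +y of it.
- keyswitch (a joint): Turn of the key switch cylinder, rad, clockwise seen from above: 0 off (start), 1.45 on (stop). About 0.05 N m turns it; it stays where it is left. The key has up to 0.15 rad of play in the keyway.
- keyway (a point): Centre of the keyway's mouth on top of the cylinder, 79 mm above the cart top. x: along the slot, z up; turns with the cylinder. The slot is 15.6 mm (x) by 6.6 mm (y), 23 mm deep.
- key_stand: Oak block 56 (x) by 46 (y) by 30 mm high, fixed, with a slot along its x in which the key stands upright. Origin at the centre of its underside.
- key: Switch key, 40 g, standing upright blade down in the oak stand: brass blade 14 mm (x) by 5 mm (y) and 20 mm long, its last 5 mm narrowed to 11 by 3 mm; above it a black head 30 mm wide (x), 10 mm thick (y), 28 mm high. Both ways round are alike. Origin at the lower end of the blade, z up along the key.
- key_shoulder (a point): Underside of the key's head, on its axis, 20 mm above the blade's lower end. Rests on the mouth of the slot when the key is fully in.
- fcc_model: Clear face-centred lattice model, 74 mm cube, beside the work; leave alone.
- diamond_model: Black diamond-lattice model, 78 mm cube, beside the work; leave alone.
- gauge_block: Grey ceramic gauge block, 50 x 30 x 10 mm, beside the jig; leave alone.
- spanner: Small steel spanner, 140 mm long, 6 mm thick, lying in front of the robot; leave alone.

How it is judged:
By the outcome, as a careful person would: the job done as asked, in the order asked, and still so for the second after the job is handed in, with the robot touching nothing.
Of node_a, node_b, node_c only 1 to 3 are there at a start; the rules pass over those that are not, and their reading is None.
At some moment in a run one of node_dot, node_a, node_b, node_c may be knocked a few centimetres aside while the robot is not near it.
It also fails if it takes over 210 s, if anything falls off the work surface, if the arm or the gripper's body presses on something with over 40 N, if the wrist force passes 120 N, or if a joint passes its speed limit or range.

ROBOT

A 7-joint arm with a two-finger parallel gripper is mounted at the origin on the work surface. World frame = base frame: x ahead of the robot, y to its left, z up, the work surface at z = 0. Lengths are in m, angles in rad, forces in N, time in s.
With the tool pointing down it reaches from about 0.4 to 0.85 m from the base axis. Payload 4.5 kg.
Tool frame: the origin (TCP) lies at the very end of the fingers, on their centre line; the grasp point (between the pads) lies 19 mm behind it (r.pinch_z is the distance from the TCP to the grasp point, in m); x points along the fingers, y is the direction in which the jaws open and shut, and the axes are right-handed (so a half turn about x gives the same grasp; the last joint's range is limited). The gripper opens to 88 mm and grips with 3 to 60 N. Pads are 18 mm wide; open, the fingers measure 123 mm over their backs; the gripper's body (75 mm by 187 mm) begins 45 mm behind the grasp point.
Start: joints at [1.153, 0.689, -0.195, 1.565, 0.157, 0.902, -0.215], TCP at [0.273, -0.562, 0.239] pointing down, gripper open.
Joint ranges: [-3.01, 3.01], [-0.46, 2.08], [-1.47, 1.51], [0.13, 2.56], [-1, 4.14], [0.04, 2.09], [-2.66, 2.66]. Speed limits (rad/s): [2.57, 2.57, 3.14, 3.14, 3.14, 3.14, 3.14].

INTERFACE

Orientations are given as a unit quaternion [x, y, z, w].
In Python, from plant import telemetry, cams, job, r gives the robot as it stands.
- The arm moves only by the tool send_rows, never from a script. Its argument "commands" is one flat list of numbers, 7 for each row, row after row: the shift along the world's x, y, z as a fraction of full scale, then the turn, a rotation vector about the world's x, y, z as a fraction of full scale, then the closure, from 0 (fully open) to 1 (shut). In form: [dx, dy, dz, wx, wy, wz, claw, dx, dy, dz, wx, wy, wz, claw, ...]. A call has 1 to 12 rows; each row shifts and turns the pose as measured when the row begins; what a row does not reach is not made up. Full scale, the value 1, is 250 mm for a shift and 90 degrees for a turn. A row lasts 1/10 s, in which the tool goes at most 50 mm and 8.59 degrees, less where a joint would pass 70% of its speed; a pose out of reach is approached as far as the arm can. A call with a number of a shift or a turn outside -1 to 1 is refused whole. A call with a gripper value outside its range is refused whole. The fingers move at their own pace and stop on an object; "newtons" is the grip in N (left out, the last holds). Time passes only in rows, so rows that do not move let the fingers close. It gives the time, the measured TCP pose, the force and the opening at its end, in the units of the state.
- telemetry.get_state(): the state, without advancing time (a new reading comes with each control period).
- cams.snapshot(name): name is "scene" or "top"; returns a dict with "image" (400x640x3 uint8, blue, green, red), "intrinsics" (3x3 intrinsics, pixels), "world_to_cam" (4x4, takes a point from world to camera coordinates). Camera axes: x right, y down, z forward; pixel columns grow to the right and rows downward; lengths in m; the calibration is good to about 2 mm. A picture is of the moment at which its call begins. There is no depth.
- job.finish_job(): hands the job in, once; it reports no verdict.
The state is a dict: "clock": time; "q": joint angles; "qd": joint speeds; "joint_torque": joint torques, N m; "tool_pos": TCP position; "eef_rot": TCP orientation; "contact_force": force on the tool from outside, world axes, zero at the start; "moment": the same for the moment, N m; "opening": opening from 0.0 (shut) to 1.0 (fully open).
Only numpy, scipy, OpenCV 4.12 (cv2) and the standard library are available. Lean on these libraries where they do the work, as an engineer would, in place of code of your own. Each camera call takes 0.05 s, during which the arm holds its last target.

## Working session

There is one attempt and no reset: what is moved stays moved. The work goes in short steps, Python scripts to look and compute and a tool call to move; the robot and the scene stay as the last step left them, time stands still between calls to the robot, and variables do not carry over. Pictures are saved under pics/ and viewed, and the job is handed in when it is done.

Besides the shell and the picture viewer there is one more tool, called after ">>>" as a command line: name --argument value ..., lists and objects as JSON in quotes. send_rows: Moves the arm, as the interface text tells. Its arguments: {"type":"object","properties":{"commands":{"type":"array"},"newtons":{"type":"number"}},"required":["commands"]}

```bash
ls; mkdir -p pics; cat > h.py <<'E'
import numpy as np, cv2
from plant import telemetry, cams, job, r
def snap(n,fn=None):
    s=cams.snapshot(n)
    if fn: cv2.imwrite('pics/'+fn+'.png',s['image'])
    return s
def ray(s,u,v):
    K=np.array(s['intrinsics']);T=np.array(s['world_to_cam'])
    R=T[:3,:3];t=T[:3,3]
    d=R.T@np.linalg.solve(K,[u,v,1.]);c=-R.T@t
    return c,d
def onz(s,u,v,z):
    c,d=ray(s,u,v);return c+d*(z-c[2])/d[2]
def proj(s,p):
    K=np.array(s['intrinsics']);T=np.array(s['world_to_cam'])
    q=K@(T[:3,:3]@np.array(p)+T[:3,3]);return q[:2]/q[2]
def tri(s1,p1,s2,p2):
    c1,d1=ray(s1,*p1);c2,d2=ray(s2,*p2)
    A=np.stack([d1,-d2],1);x=np.linalg.lstsq(A,c2-c1,rcond=None)[0]
    a=c1+d1*x[0];b=c2+d2*x[1];return (a+b)/2,np.linalg.norm(a-b)
E
python3 - <<'E'
from h import *
print(telemetry.get_state(), r.pinch_z)
for n in('scene','top'):
    s=snap(n,n+'0');c,d=ray(s,320,200);print(n,c,d/np.linalg.norm(d),s['intrinsics'])
E
```

```text
pics
{'clock': 0.0, 'q': array([ 1.15279565,  0.69002906, -0.19451565,  1.5663759 ,  0.15728419,
        0.90249569, -0.215081  ]), 'qd': array([ 0.00147724, -0.00122007, -0.00125386,  0.00083593,  0.00102068,
        0.00118554, -0.00067508]), 'joint_torque': array([ 5.68840751e-04, -5.27545631e+01, -1.26650602e+00, -1.53423446e+01,
       -5.25328028e-02,  6.56342876e-03,  1.58996613e-04]), 'tool_pos': array([ 0.27253855, -0.56171817,  0.23787346]), 'eef_rot': array([-0.68893939, -0.15906419,  0.68932674, -0.15776484]), 'contact_force': array([-0.07518077,  0.01722495,  0.58042081]), 'moment': array([ 0.04326963,  0.04223883, -0.0045732 ]), 'opening': 0.9976157646957096} 0.0187
scene [1.18064544 0.29383509 1.02713765] [-0.55553991 -0.25271896 -0.79215436] [[423.33104693   0.         314.97934852]
 [  0.         423.33104693 199.82567994]
 [  0.           0.           1.        ]]
top [ 0.41838283 -0.0067091   1.29506234] [ 0.10500386 -0.0013419  -0.99447091] [[489.22640778   0.         317.1061379 ]
 [  0.         489.22640778 198.94092615]
 [  0.           0.           1.        ]]
```

View pics/scene0.png

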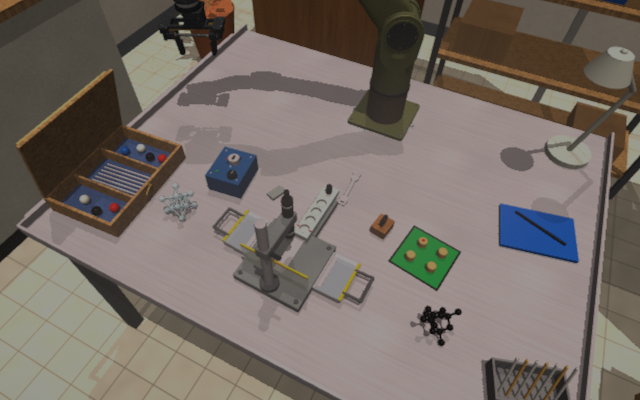

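View pics/top0.png

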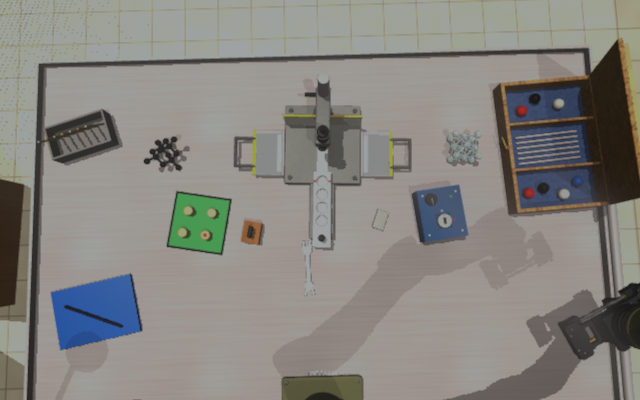

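The scene view shows the stand in the middle with the column nearest the camera. The top view shows x up and y left: four nodes on the green mat near (200,222), the dotted one near (206,236), the key stand near (252,232), the jig near x≈321, and the key switch near (445,221). I'll zoom in.

```bash
python3 - <<'E'
import cv2,numpy as np
t=cv2.imread('pics/top0.png');s=cv2.imread('pics/scene0.png')
def c(im,x0,y0,x1,y1,k,n):
    cv2.imwrite('pics/'+n+'.png',cv2.resize(im[y0:y1,x0:x1],None,fx=k,fy=k,interpolation=cv2.INTER_CUBIC))
c(t,230,70,420,260,3,'z1');c(t,160,180,270,260,7,'z2');
c(s,200,140,400,310,4,'z3');c(s,360,200,480,300,6,'z4')
c(t,365,175,475,250,7,'z5')
E
```

```text
(no output)
```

View pics/z1.png

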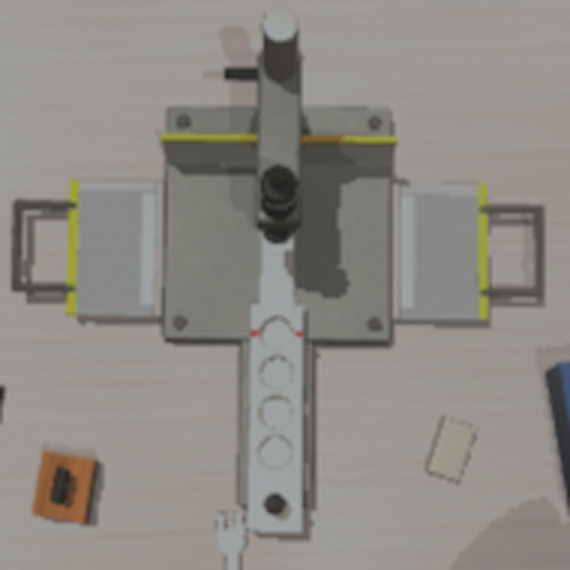

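View pics/z2.png

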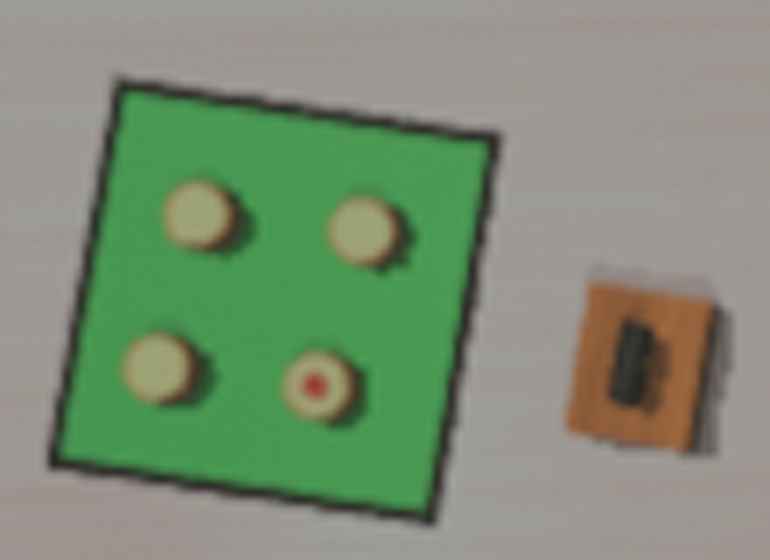

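View pics/z3.png

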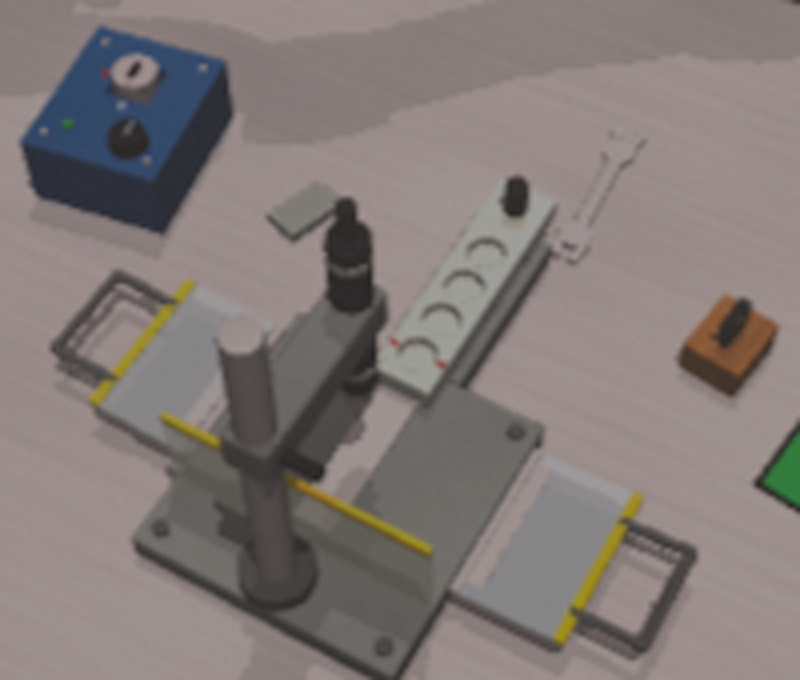

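View pics/z4.png

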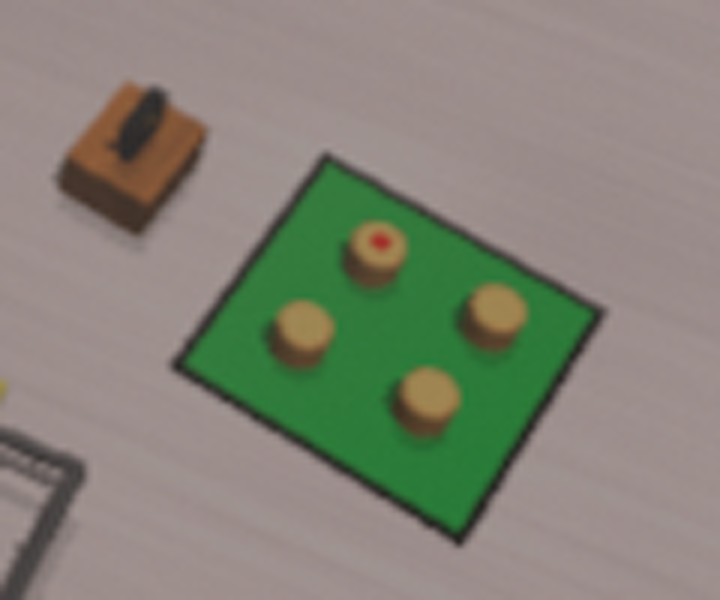

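View pics/z5.png

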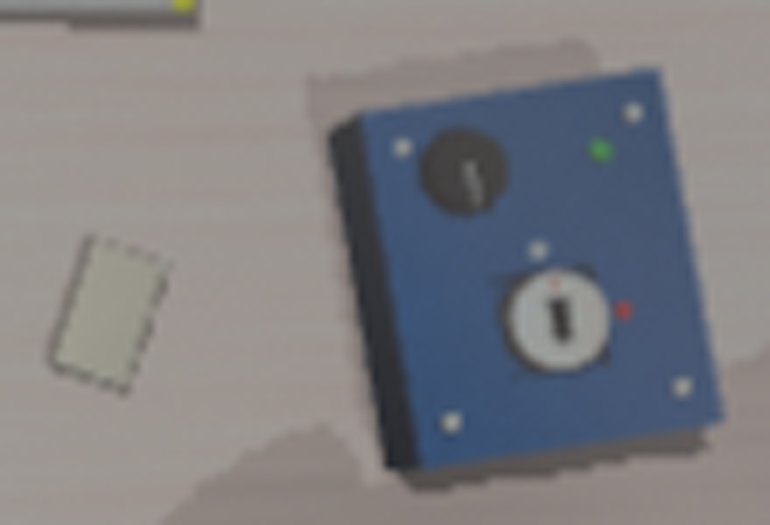

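The zoomed views show the nests, red lines, knob, key and keyway clearly, with all four nodes present. Next I'll measure them with masks in both views.

```bash
cat > m.py <<'E'
from h import *
def hsv(s): return cv2.cvtColor(s['image'],cv2.COLOR_BGR2HSV)
def up(s,x0,y0,x1,y1,k=6):
    return cv2.resize(s['image'][y0:y1,x0:x1],None,fx=k,fy=k,interpolation=cv2.INTER_CUBIC)
def comps(mask,amin,x0,y0,k):
    n,l,st,ce=cv2.connectedComponentsWithStats(mask.astype(np.uint8))
    o=[]
    for i in range(1,n):
        if st[i,4]>=amin:
            o.append(((ce[i]+.5)/k-.5+[x0,y0],st[i,4]/k/k,st[i]/k))
    return o
E
python3 - <<'E'
from m import *
T=snap('top');S=snap('scene')
for nm,s,b in(('top',T,(160,180,240,260)),('scene',S,(385,222,465,292))):
    k=6;u=up(s,*b,k);h=cv2.cvtColor(u,cv2.COLOR_BGR2HSV);H,Sa,V=[h[...,i].astype(int) for i in range(3)]
    print(nm)
    for lab,m in(('beech',(H<35)&(H>10)&(V>(130 if nm=='top' else 120))&(Sa>60)),('red',((H<8)|(H>170))&(Sa>120)&(V>80))):
        for c,a,st in comps(m,3*k*k,b[0],b[1],k): print(lab,c.round(2),round(a,1),st[2:4].round(1),onz(s,*c,0.023).round(4))
# red lines on jig
for nm,s,b in(('top',T,(305,170,340,190)),('scene',S,(290,220,320,240))):
    k=6;u=up(s,*b,k);h=cv2.cvtColor(u,cv2.COLOR_BGR2HSV);H,Sa,V=[h[...,i].astype(int) for i in range(3)]
    for c,a,st in comps(((H<10)|(H>165))&(Sa>70),0.5*k*k,b[0],b[1],k):print(nm,'line',c.round(2),round(a,1),st.round(1),onz(s,*c,.045).round(4))
E
```

```text
top
beech [187.52 210.18] 58.3 [8.7 8.5] [0.5355 0.3385 0.023 ]
beech [211.17 212.47] 59.1 [8.8 9. ] [0.5278 0.2766 0.023 ]
beech [181.79 232.04] 59.8 [8.7 9.2] [0.4789 0.3533 0.023 ]
beech [204.73 234.61] 52.5 [8.7 9. ] [0.4706 0.2936 0.023 ]
red [204.53 234.65] 5.7 [2.7 2.8] [0.4705 0.2941 0.023 ]
scene
beech [387.63 225.45] 43.6 [ 8.3 10.7] [0.4706 0.1868 0.023 ]
beech [422.82 240.5 ] 43.9 [8.7 7.5] [0.4735 0.2927 0.023 ]
beech [442.69 251.01] 53.7 [9. 8.] [0.4814 0.3521 0.023 ]
beech [410.49 253.82] 54.8 [9.  8.3] [0.5303 0.2758 0.023 ]
beech [431.37 265.12] 58.4 [9.2 8.5] [0.5381 0.3372 0.023 ]
red [423.02 239.85] 4.8 [2.8 2.3] [0.4712 0.2926 0.023 ]
top line [314.53 180.56] 4.5 [ 8.7 10.   2.8  2.2 26.8] [0.6012 0.0043 0.045 ]
top line [329.43 180.83] 3.7 [23.5 10.5  2.8  1.7 22. ] [ 0.5994 -0.0341  0.045 ]
scene line [298.14 225.09] 3.0 [ 7.5  4.7  2.2  1.8 18.2] [ 0.5993 -0.0349  0.045 ]
scene line [309.96 230.72] 3.1 [19.3 10.3  2.2  1.8 18.3] [0.6011 0.0031 0.045 ]
```

```bash
python3 - <<'E'
from m import *
T=snap('top');S=snap('scene')
# nests+jig: bright mask contour in top
b=(295,70,345,262);k=6;u=up(T,*b,k);h=cv2.cvtColor(u,cv2.COLOR_BGR2HSV)
for nm,s,b in(('top',T,(312,228,332,250)),('scene',S,(318,178,338,200))):
    g=cv2.cvtColor(up(s,*b,k),cv2.COLOR_BGR2GRAY)
    for c,a,st in comps(g<60,4*k*k,b[0],b[1],k):print(nm,'knob',c.round(2),round(a,1),st.round(1),onz(s,*c,.075).round(4),onz(s,*c,.06).round(4))
# key head & keyway
for nm,s,b,th in(('top',T,(240,220,264,246),60),('scene',S,(370,210,395,240),55),('top',T,(436,210,456,232),75),('scene',S,(226,150,244,168),75)):
    u=up(s,*b,k);g=cv2.cvtColor(u,cv2.COLOR_BGR2GRAY)
    for c,a,st in comps(g<th,2*k*k,b[0],b[1],k):print(nm,'key/way',c.round(2),round(a,1),st.round(1),onz(s,*c,.058).round(4),onz(s,*c,.079).round(4))
    cv2.imwrite(f'pics/k_{nm}_{b[0]}.png',u)
# base corners clicks
for c,w in(((166,107),'tl'),((392,107),'tr'),((164,341),'bl'),((392,341),'br')):
    p=np.array(c)/3+[230,70]-.33;print(w,onz(T,*p,.025).round(4))
for c,w in(((137,542),'xf,-y'),((390,672),'far +y'),((543,432),'near +y')):
    p=np.array(c)/4+[200,140]-.37;print(w,onz(S,*p,.025).round(4))
E
```

```text
top knob [321.76 237.93] 15.7 [ 7.3  7.3  5.2  5.7 94.3] [ 0.4523 -0.0101  0.075 ] [ 0.4527 -0.0102  0.06  ]
scene knob [328.54 189.  ] 37.5 [  8.3   7.    5.2   8.8 225. ] [ 0.4655 -0.0056  0.075 ] [ 0.4542 -0.0103  0.06  ]
top key/way [250.05 231.72] 54.2 [  7.3   6.    6.5  11.8 325.2] [0.4733 0.1706 0.058 ] [0.4724 0.1676 0.079 ]
scene key/way [382.79 220.75] 38.9 [  9.7   5.7   7.2  11.  233.7] [0.4866 0.1729 0.058 ] [0.5017 0.1755 0.079 ]
scene key/way [381.47 234.43] 8.4 [ 9.3 22.7  5.7  4.2 50.2] [0.5308 0.186  0.058 ] [0.5449 0.1883 0.079 ]
scene key/way [381.78 236.82] 3.2 [10.5 26.7  3.2  1.7 19. ] [0.5377 0.1895 0.058 ] [0.5516 0.1918 0.079 ]
top key/way [448.24 213.07] 2.1 [11.3  2.8  2.7  1.7 12.8] [ 0.5068 -0.3318  0.058 ] [ 0.5053 -0.3263  0.079 ]
top key/way [437.06 216.32] 10.6 [ 0.   3.8  4.3  8.  63.5] [ 0.4993 -0.3032  0.058 ] [ 0.4979 -0.2981  0.079 ]
top key/way [444.57 220.12] 6.1 [ 8.   8.3  2.   4.8 36.5] [ 0.4892 -0.3216  0.058 ] [ 0.488  -0.3163  0.079 ]
top key/way [438.76 225.44] 10.4 [ 0.7 11.5  7.8  7.3 62.5] [ 0.4761 -0.3062  0.058 ] [ 0.4752 -0.3011  0.079 ]
top key/way [450.92 225.61] 2.1 [14.5 14.8  1.7  2.2 12.5] [ 0.4749 -0.3368  0.058 ] [ 0.4739 -0.3312  0.079 ]
scene key/way [235.33 159.38] 180.9 [   0.     0.    18.    18.  1085.7] [ 0.4781 -0.3199  0.058 ] [ 0.4933 -0.3066  0.079 ]
scene key/way [233.11 157.04] 4.2 [ 6.3  6.   2.5  3.  25.5] [ 0.4728 -0.3315  0.058 ] [ 0.4882 -0.318   0.079 ]
tl [0.8089 0.0779 0.025 ]
tr [ 0.803  -0.1228  0.025 ]
bl [0.599  0.0838 0.025 ]
br [ 0.5934 -0.1152  0.025 ]
xf,-y [ 0.8039 -0.1173  0.025 ]
far +y [0.8084 0.0727 0.025 ]
near +y [0.607  0.0847 0.025 ]
```

```bash
cat >> m.py <<'E'
from scipy.spatial.transform import Rotation as Ro
def st():
    s=telemetry.get_state();R=Ro.from_quat(s['eef_rot']).as_matrix()
    print('t',round(float(s['clock']),2),'pos',s['tool_pos'].round(4),'x',R[:,0].round(3),'y',R[:,1].round(3),'yaw_y',np.degrees(np.arctan2(R[1,1],R[0,1])).round(2),'F',s['contact_force'].round(1),'op',round(float(s['opening']),3),'q',s['q'].round(2))
    return s
E
python3 - <<'E'
from m import *
st()
T=snap('top');S=snap('scene');k=8
b=(240,220,264,246);g=cv2.cvtColor(up(T,*b,k),cv2.COLOR_BGR2GRAY)
m=(g<60).astype(np.uint8)
c,_=cv2.findContours(m,0,1);c=max(c,key=cv2.contourArea);print('key rect px',cv2.minAreaRect(c))
h=cv2.cvtColor(up(T,*b,k),cv2.COLOR_BGR2HSV);m=((h[...,0]<20)&(h[...,1]>110)&(h[...,2]>80)).astype(np.uint8)|m
c,_=cv2.findContours(m,0,1);c=max(c,key=cv2.contourArea);re=cv2.minAreaRect(c);print('oak',re)
bp=cv2.boxPoints(re)/k+[b[0],b[1]]-.44
P=np.array([onz(T,*p,.03) for p in bp]);print(P.round(4),P.mean(0))
b=(437,212,454,230);g=cv2.cvtColor(up(T,*b,k),cv2.COLOR_BGR2GRAY)
m=(g<75).astype(np.uint8);n,l,stt,ce=cv2.connectedComponentsWithStats(m)
for i in range(1,n):
    c,_=cv2.findContours((l==i).astype(np.uint8),0,1);
    if stt[i,4]>100: print(ce[i]/k+[b[0],b[1]]-.44,cv2.minAreaRect(c[0]))
# power unit blue
h=hsv(T);m=((h[...,0]>95)&(h[...,0]<125)&(h[...,1]>90)&(h[...,2]>75)).astype(np.uint8);m[:,:400]=0;m[:,480:]=0
c,_=cv2.findContours(m,0,1);c=max(c,key=cv2.contourArea);re=cv2.minAreaRect(c);print('unit',re)
P=np.array([onz(T,*p,.065) for p in cv2.boxPoints(re)]);print(P.round(4),P.mean(0))
E
```

```text
t 0.3 pos [ 0.2727 -0.5621  0.2385] x [-0.  0. -1.] y [ 0.437 -0.9   -0.001] yaw_y -64.11 F [-0.9  0.7 -0.1] op 0.998 q [ 1.15  0.69 -0.19  1.57  0.16  0.9  -0.22]
key rect px ((84.72561645507812, 96.3271484375), (43.095420837402344, 92.63407897949219), 10.407711029052734)
oak ((91.4722900390625, 99.46515655517578), (144.41091918945312, 172.19039916992188), 9.524667739868164)
[[0.451  0.2    0.03  ]
 [0.5056 0.1902 0.03  ]
 [0.4966 0.1442 0.03  ]
 [0.4421 0.1542 0.03  ]] [0.47384576 0.17216231 0.03      ]
[448.30236641 213.06954198] ((94.10621643066406, 11.603626251220703), (22.818157196044922, 8.133916854858398), 30.25643539428711)
[437.65183047 215.03266585] ((5.381601333618164, 29.522850036621094), (19.58646583557129, 44.92219543457031), 34.07719421386719)
[444.57028278 220.07863753] ((64.08918762207031, 68.56486511230469), (37.95089340209961, 10.917380332946777), 81.02737426757812)
[438.8887037  225.67381173] ((20.70853042602539, 113.03106689453125), (79.18287658691406, 21.698165893554688), 46.041622161865234)
[450.85964539 225.63269504] ((114.90811157226562, 112.75135803222656), (8.52849006652832, 19.409666061401367), 36.02737045288086)
unit ((441.4864807128906, 212.9189453125), (50.6348876953125, 43.072532653808594), 80.53767395019531)
[[ 0.5632 -0.2519  0.065 ]
 [ 0.5782 -0.3601  0.065 ]
 [ 0.4516 -0.3736  0.065 ]
 [ 0.4368 -0.2666  0.065 ]] [ 0.50746557 -0.31303859  0.065     ]
```

View pics/k_top_240.png

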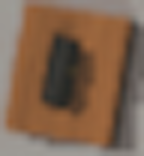

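View pics/k_scene_370.png

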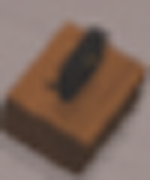

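>>> send_rows --commands '[0.16, 0.06, 0, 0, 0, -0.0767, 0, 0.16, 0.1, 0, 0, 0, -0.0767, 0, 0.16, 0.1, 0, 0, 0, -0.0767, 0, 0.16, 0.1, 0, 0, 0, -0.0767, 0, 0.15, 0.12, 0, 0, 0, 0, 0.3, 0, 0.19, 0, 0, 0, 0, 0.5, 0, 0.19, 0, 0, 0, 0, 0.5, 0, 0.19, 0, 0, 0, 0, 0.5, 0, 0.19, 0, 0, 0, 0, 0.5, 0, 0.19, 0, 0, 0, 0, 0.5, 0, 0.19, 0, 0, 0, 0, 0.5, 0, 0.19, 0, 0, 0, 0, 0.5]'

```text
clock: 1.6
tool_pos: [0.4729, -0.1008, 0.2384]
eef_rot: [0.708, -0.025, -0.705, -0.022]
contact_force: [0.5, 0.1, -0.5]
opening: 0.502
```

```bash
python3 -c "
from m import *
st()"
```

```text
t 1.6 pos [ 0.4729 -0.1008  0.2384] x [ 0.004 -0.004 -1.   ] y [-0.067 -0.998  0.004] yaw_y -93.82 F [ 0.5  0.1 -0.5] op 0.502 q [ 0.1   0.51  0.02  1.99 -0.01  0.64 -1.52]
```

>>> send_rows --commands '[0, 0.195, -0.05, 0, 0, 0.0236, 0.5, 0, 0.195, -0.05, 0, 0, 0, 0.5, 0, 0.195, -0.05, 0, 0, 0, 0.5, 0, 0.195, -0.05, 0, 0, 0, 0.5, 0, 0.195, -0.05, 0, 0, 0, 0.5, 0, 0.195, -0.05, 0, 0, 0, 0.5, 0, 0.195, -0.05, 0, 0, 0, 0.5, 0, 0.15, 0, 0, 0, 0, 0.5, 0, 0.02, 0, 0, 0, 0, 0.5]'

```text
clock: 2.5
tool_pos: [0.472, 0.2925, 0.1534]
eef_rot: [0.712, -0.005, -0.702, -0.007]
contact_force: [-0.9, 0.2, 0.4]
opening: 0.501
```

```bash
python3 - <<'E'
from m import *
st()
S=snap('scene');cv2.imwrite('pics/a1.png',up(S,360,160,480,300,5))
k=6;b=(405,225,440,255);u=up(S,*b,k);h=cv2.cvtColor(u,cv2.COLOR_BGR2HSV);H,Sa,V=[h[...,i].astype(int) for i in range(3)]
for c,a,s_ in comps(((H<8)|(H>170))&(Sa>120)&(V>80),2*k*k,b[0],b[1],k): print(c,a,onz(S,*c,.023))
E
```

```text
t 2.5 pos [0.472  0.2925 0.1534] x [ 0.014  0.003 -1.   ] y [-0.017 -1.    -0.003] yaw_y -90.96 F [-0.9  0.2  0.4] op 0.501 q [-0.69  0.72  0.08  1.88 -0.1   0.54 -2.13]
[422.92991632 239.78277545] 6.638888888888889 [0.47110274 0.29228579 0.023     ]
```

View pics/a1.png

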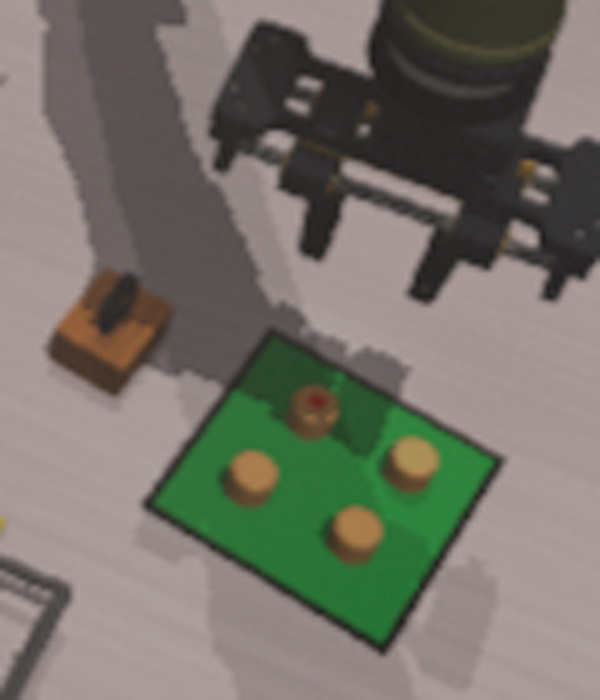

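>>> send_rows --commands '[-0.004, 0.003, -0.18, -0.002, 0.009, -0.008, 0.5, 0, 0, -0.18, 0, 0, 0, 0.5, 0, 0, -0.15, 0, 0, 0, 0.5, 0, 0, -0.055, 0, 0, 0, 0.5, 0, 0, 0, 0, 0, 0, 0.5]'

```text
clock: 3.05
tool_pos: [0.4751, 0.2867, 0.011]
eef_rot: [0.709, -0.014, -0.705, -0.012]
contact_force: [-0.6, 0.3, 0.5]
opening: 0.501
```

```bash
python3 - <<'E'
from m import *
st()
S=snap('scene');cv2.imwrite('pics/a2.png',up(S,380,180,470,290,6))
E
```

```text
t 3.05 pos [0.4751 0.2867 0.011 ] x [ 0.006 -0.002 -1.   ] y [-0.036 -0.999  0.002] yaw_y -92.09 F [-0.6  0.3  0.5] op 0.501 q [-0.65  0.96  0.04  1.92 -0.12  0.26 -2.12]
```

View pics/a2.png

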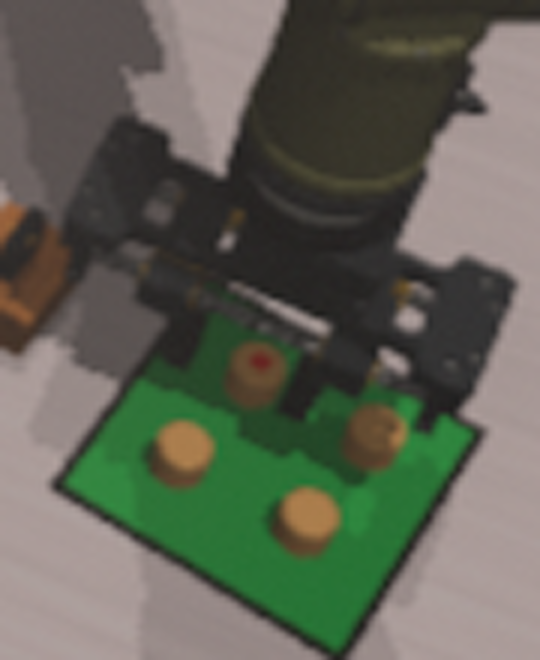

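>>> send_rows --commands '[-0.0168, 0.0264, 0, 0, 0, 0, 0.5, 0, 0, 0, 0, 0, 0, 0.5]' --newtons 15

```text
clock: 3.3
tool_pos: [0.473, 0.2939, 0.015]
eef_rot: [0.711, -0.013, -0.703, -0.014]
contact_force: [0.5, 1.2, -0.1]
opening: 0.497
```

>>> send_rows --commands '[-0.009, -0.002, -0.016, 0, 0, 0, 0.5, 0, 0, 0, 0, 0, 0, 0.5]'

```text
clock: 3.5
tool_pos: [0.4718, 0.2946, 0.0133]
eef_rot: [0.712, -0.012, -0.702, -0.015]
contact_force: [-0.1, -0.3, -0.0]
opening: 0.499
```

>>> send_rows --commands '[-0.004, 0, -0.01, 0, 0, 0, 0.5, 0, 0, 0, 0, 0, 0, 0.7, 0, 0, 0, 0, 0, 0, 0.9, 0, 0, 0, 0, 0, 0, 0.9, 0, 0, 0, 0, 0, 0, 0.9]'

```text
clock: 4.0
tool_pos: [0.4711, 0.2949, 0.0116]
eef_rot: [0.713, -0.012, -0.701, -0.015]
contact_force: [0.1, 1.0, 1.3]
opening: 0.286
```

```bash
python3 - <<'E'
from m import *
st()
S=snap('scene');cv2.imwrite('pics/a3.png',up(S,380,180,470,290,6))
k=6;b=(405,225,440,255);u=up(S,*b,k);h=cv2.cvtColor(u,cv2.COLOR_BGR2HSV);H,Sa,V=[h[...,i].astype(int) for i in range(3)]
for c,a,s_ in comps(((H<8)|(H>170))&(Sa>120)&(V>70),2*k*k,b[0],b[1],k): print(c,a,onz(S,*c,.023))
E
```

```text
t 4.0 pos [0.4711 0.2949 0.0116] x [ 0.016  0.004 -1.   ] y [-0.037 -0.999 -0.005] yaw_y -92.15 F [0.1 1.  1.3] op 0.286 q [-0.67  0.96  0.04  1.93 -0.13  0.24 -2.13]
[423.32430556 240.15625   ] 6.666666666666667 [0.47178703 0.29365283 0.023     ]
```

View pics/a3.png

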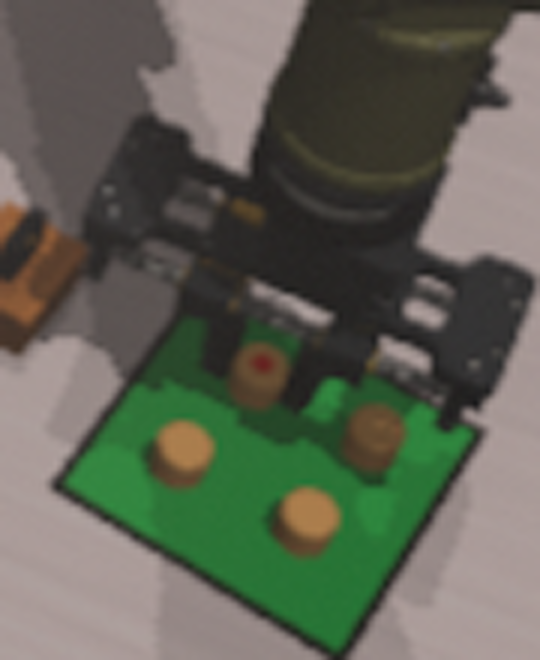

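>>> send_rows --commands '[0, 0, 0.08, 0, 0, 0, 0.9, 0, 0, 0.18, 0, 0, 0, 0.9, 0, 0, 0.18, 0, 0, 0, 0.9, 0.073, -0.175, 0, 0, 0, 0, 0.9, 0.073, -0.175, 0, 0, 0, 0, 0.9, 0.073, -0.175, 0, 0, 0, 0, 0.9, 0.073, -0.175, 0, 0, 0, 0, 0.9, 0.073, -0.175, 0, 0, 0, 0, 0.9, 0.073, -0.175, 0, 0, 0, 0, 0.9, 0.06, -0.15, 0, 0, 0, 0, 0.9, 0.01, -0.02, 0, 0, 0, 0, 0.9]'

```text
clock: 5.15
tool_pos: [0.5993, -0.0191, 0.1257]
eef_rot: [0.714, -0.008, -0.7, -0.011]
contact_force: [0.1, 0.4, -0.6]
opening: 0.288
```

```bash
python3 - <<'E'
from m import *
st()
S=snap('scene');cv2.imwrite('pics/a4.png',up(S,240,140,380,260,5))
T=snap('top');cv2.imwrite('pics/a4t.png',up(T,270,130,370,260,5))
E
```

```text
t 5.15 pos [ 0.5993 -0.0191  0.1257] x [ 0.019  0.005 -1.   ] y [-0.027 -1.    -0.005] yaw_y -91.57 F [ 0.1  0.4 -0.6] op 0.288 q [-0.03  0.8  -0.02  1.76  0.02  0.56 -1.66]
```

View pics/a4.png

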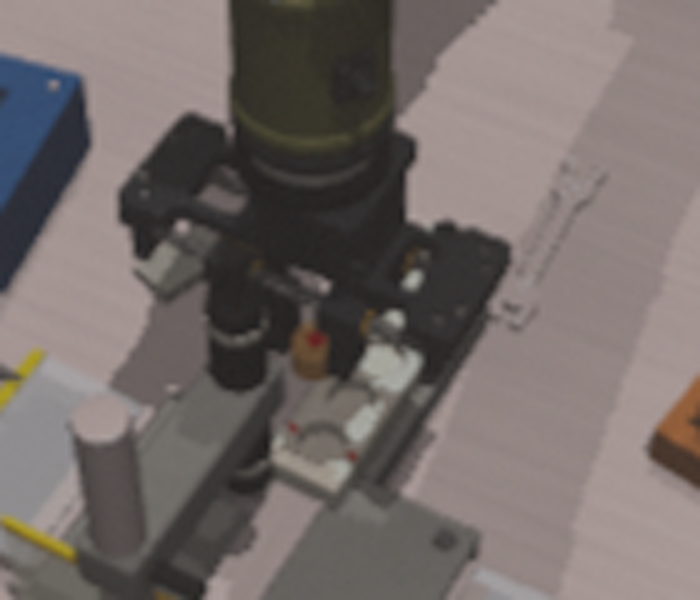

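>>> send_rows --commands '[0.002, 0.017, -0.1, 0, 0, 0, 0.9, 0, 0, -0.09, 0, 0, 0, 0.9, 0, 0, 0, 0, 0, 0, 0.9]'

```text
clock: 5.55
tool_pos: [0.5972, -0.0013, 0.0773]
eef_rot: [0.713, -0.0, -0.701, -0.01]
contact_force: [-0.7, -0.4, 0.9]
opening: 0.279
```

>>> send_rows --commands '[0, 0, 0, 0, 0, 0, 0.9]'

```text
clock: 5.65
tool_pos: [0.5967, 0.0011, 0.0774]
eef_rot: [0.713, 0.001, -0.702, -0.01]
contact_force: [-0.3, 0.2, 0.4]
opening: 0.287
```

>>> send_rows --commands '[0, 0, 0, 0, 0, 0, 0.9]'

```text
clock: 5.75
tool_pos: [0.5965, 0.0028, 0.0781]
eef_rot: [0.713, 0.002, -0.702, -0.009]
contact_force: [-0.4, -0.2, -0.6]
opening: 0.285
```

>>> send_rows --commands '[0.012, -0.066, 0, 0, 0, 0, 0.9, 0, 0, 0, 0, 0, 0, 0.9]'

```text
clock: 5.95
tool_pos: [0.6007, -0.014, 0.0799]
eef_rot: [0.713, 0.003, -0.701, -0.009]
contact_force: [-0.7, -1.3, -0.2]
opening: 0.285
```

>>> send_rows --commands '[0, 0, 0, 0, 0, 0, 0.9]'

```text
clock: 6.05
tool_pos: [0.6012, -0.0143, 0.0806]
eef_rot: [0.714, 0.003, -0.7, -0.009]
contact_force: [-0.2, 0.0, -0.2]
opening: 0.282
```

>>> send_rows --commands '[-0.006, -0.001, -0.04, 0, 0, 0, 0.9, 0, 0, -0.02, 0, 0, 0, 0.9, 0, 0, 0, 0, 0, 0, 0.9]'

```text
clock: 6.35
tool_pos: [0.5998, -0.0155, 0.0649]
eef_rot: [0.714, 0.002, -0.7, -0.009]
contact_force: [0.5, -0.2, -0.3]
opening: 0.288
```

```bash
python3 - <<'E'
from m import *
st()
S=snap('scene');cv2.imwrite('pics/a5.png',up(S,270,170,350,260,7))
E
```

```text
t 6.35 pos [ 0.5998 -0.0155  0.0649] x [ 0.021  0.016 -1.   ] y [-0.01  -1.    -0.017] yaw_y -90.57 F [ 0.5 -0.2 -0.3] op 0.288 q [-0.02  0.89 -0.03  1.79  0.03  0.44 -1.65]
```

View pics/a5.png

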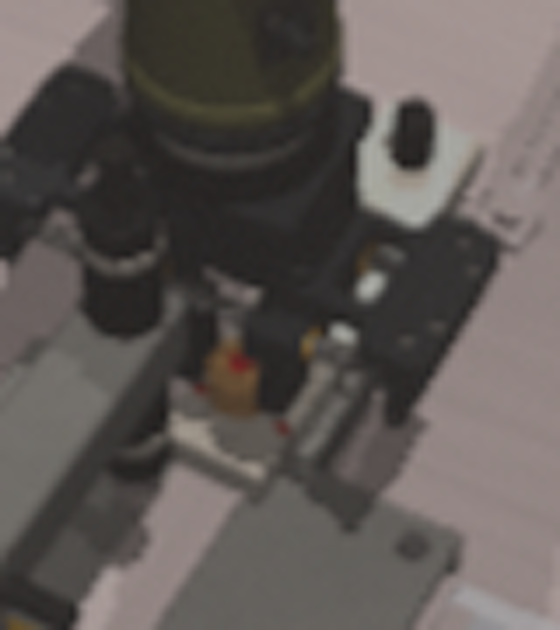

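>>> send_rows --commands '[0, 0.003, -0.02, -0.008, 0.003, -0.012, 0.9, 0, 0, -0.012, 0, 0, 0, 0.9]'

```text
clock: 6.6
tool_pos: [0.6, -0.0142, 0.0567]
eef_rot: [0.713, -0.01, -0.701, -0.012]
contact_force: [0.5, -0.2, 0.1]
opening: 0.286
```

>>> send_rows --commands '[0, 0, 0, 0, 0, 0, 0.9]'

```text
clock: 6.7
tool_pos: [0.5997, -0.014, 0.0561]
eef_rot: [0.712, -0.01, -0.702, -0.012]
contact_force: [0.1, -0.3, -0.3]
opening: 0.286
```

>>> send_rows --commands '[0, 0, -0.01, 0, 0, 0, 0.9]'

```text
clock: 6.8
tool_pos: [0.6004, -0.0138, 0.0539]
eef_rot: [0.713, -0.009, -0.701, -0.011]
contact_force: [0.4, -0.1, 1.0]
opening: 0.285
```

>>> send_rows --commands '[-0.002, -0.004, -0.01, 0, 0, 0, 0.9]'

```text
clock: 6.9
tool_pos: [0.6002, -0.0146, 0.0513]
eef_rot: [0.713, -0.009, -0.701, -0.011]
contact_force: [-0.7, -0.4, 0.3]
opening: 0.286
```

>>> send_rows --commands '[0, 0, -0.01, 0, 0, 0, 0.9]'

```text
clock: 7.0
tool_pos: [0.6001, -0.0149, 0.0487]
eef_rot: [0.713, -0.009, -0.701, -0.011]
contact_force: [0.9, 0.2, 0.1]
opening: 0.285
```

>>> send_rows --commands '[0, 0, -0.01, 0, 0, 0, 0.9]'

```text
clock: 7.1
tool_pos: [0.6015, -0.0149, 0.048]
eef_rot: [0.714, -0.009, -0.7, -0.012]
contact_force: [-1.9, 1.0, 24.0]
opening: 0.288
```

>>> send_rows --commands '[0, 0, 0.006, 0, 0, 0, 0.6, 0, 0, 0, 0, 0, 0, 0.5, 0, 0, 0.02, 0, 0, 0, 0.5, 0, 0, 0.12, 0, 0, 0, 0.5, 0, 0, 0.15, 0, 0, 0, 0.5, 0, 0, 0.05, 0, 0, 0, 0.5, 0, 0, 0, 0, 0, 0, 0.5]'

```text
clock: 7.8
tool_pos: [0.5996, -0.0153, 0.1363]
eef_rot: [0.713, -0.01, -0.701, -0.012]
contact_force: [1.5, 0.2, 1.1]
opening: 0.499
```

```bash
cat > nodes.py <<'E'
from m import *
def nodes(T,S,tb=(160,180,240,260),sb=(390,222,465,292),k=6):
    for nm,s,b in(('top',T,tb),('scene',S,sb)):
        u=up(s,*b,k);h=cv2.cvtColor(u,cv2.COLOR_BGR2HSV);H,Sa,V=[h[...,i].astype(int) for i in range(3)]
        m=(H<35)&(H>10)&(V>(130 if nm=='top' else 120))&(Sa>60)
        for c,a,q in comps(m,20*k*k,b[0],b[1],k): print(nm,c.round(2),round(a,1),q[2:4].round(1),onz(s,*c,0.023).round(4))
E
python3 - <<'E'
from nodes import *
st()
S=snap('scene');cv2.imwrite('pics/a6.png',up(S,270,170,350,260,7));T=snap('top');nodes(T,S)
E
```

```text
t 7.8 pos [ 0.5996 -0.0153  0.1363] x [ 0.016  0.003 -1.   ] y [-0.03  -1.    -0.003] yaw_y -91.73 F [1.5 0.2 1.1] op 0.499 q [-0.04  0.78 -0.02  1.76  0.02  0.59 -1.67]
top [187.67 210.25] 62.9 [8.8 8.8] [0.5354 0.3381 0.023 ]
top [211.35 212.52] 63.4 [9.  9.2] [0.5277 0.2761 0.023 ]
top [181.97 232.07] 63.7 [9.  9.3] [0.4788 0.3528 0.023 ]
scene [442.64 251.04] 56.6 [9.2 8.2] [0.4815 0.352  0.023 ]
scene [410.45 253.91] 57.3 [9.2 8.5] [0.5306 0.2758 0.023 ]
scene [431.32 265.17] 61.8 [9.3 8.8] [0.5383 0.3372 0.023 ]
```

View pics/a6.png

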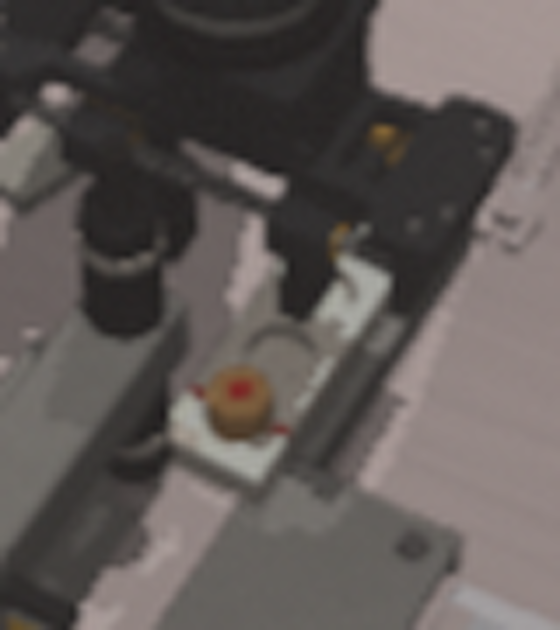

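>>> send_rows --commands '[-0.04, 0.12, 0, 0, 0, 0, 0.5, -0.05, 0.19, 0, 0, 0, 0, 0.5, -0.05, 0.19, 0, 0, 0, 0, 0.5, -0.05, 0.19, 0, 0, 0, 0, 0.5, -0.05, 0.19, 0, 0, 0, 0, 0.5, -0.04, 0.16, -0.1, 0, 0, 0, 0.5, 0, 0.05, -0.1, 0, 0, 0, 0.5, 0, 0, 0, 0, 0, 0, 0.5, 0, 0, 0, 0, 0, 0, 0.5]'

```text
clock: 8.8
tool_pos: [0.5165, 0.2612, 0.0697]
eef_rot: [-0.705, 0.015, 0.709, 0.01]
contact_force: [0.3, 0.9, 0.7]
opening: 0.498
```

>>> send_rows --commands '[0.05, 0.063, -0.05, 0, 0, 0, 0.5, 0, 0, 0, 0, 0, 0, 0.5, 0, 0, 0, 0, 0, 0, 0.5]'

```text
clock: 9.1
tool_pos: [0.5306, 0.2704, 0.0579]
eef_rot: [-0.705, 0.019, 0.709, 0.01]
contact_force: [-0.4, 0.2, 0.5]
opening: 0.498
```

```bash
python3 -c "
from m import *
st()"
```

```text
t 9.1 pos [0.5306 0.2704 0.0579] x [-0.006 -0.012 -1.   ] y [-0.042 -0.999  0.013] yaw_y -92.39 F [-0.4  0.2  0.5] op 0.498 q [-0.59  0.91  0.06  1.78 -0.09  0.47 -2.09]
```

>>> send_rows --commands '[-0.006, 0.024, -0.08, 0.008, -0.004, 0.007, 0.5, 0, 0, -0.06, 0, 0, 0, 0.5, 0, 0, 0, 0, 0, 0, 0.5, 0, 0, 0, 0, 0, 0, 0.5]'

```text
clock: 9.5
tool_pos: [0.5314, 0.2699, 0.0252]
eef_rot: [0.708, -0.014, -0.706, -0.013]
contact_force: [0.1, 0.8, 0.3]
opening: 0.503
```

>>> send_rows --commands '[-0.01, 0.03, -0.03, 0, 0, 0, 0.5, 0, 0, -0.02, 0, 0, 0, 0.5, 0, 0, 0, 0, 0, 0, 0.5]'

```text
clock: 9.8
tool_pos: [0.5297, 0.2776, 0.0133]
eef_rot: [0.709, -0.015, -0.705, -0.013]
contact_force: [-0.7, 0.4, 0.2]
opening: 0.501
```

>>> send_rows --commands '[-0.003, -0.003, -0.008, 0, 0, 0, 0.5, 0, 0, 0, 0, 0, 0, 0.7, 0, 0, 0, 0, 0, 0, 0.9, 0, 0, 0, 0, 0, 0, 0.9, 0, 0, 0, 0, 0, 0, 0.9]'

```text
clock: 10.3
tool_pos: [0.529, 0.2772, 0.0115]
eef_rot: [0.709, -0.014, -0.705, -0.013]
contact_force: [-0.3, 0.1, 0.1]
opening: 0.285
```

```bash
python3 - <<'E'
from nodes import *
st()
S=snap('scene');T=snap('top');nodes(T,S)
E
```

```text
t 10.3 pos [0.529  0.2772 0.0115] x [ 0.006 -0.002 -1.   ] y [-0.039 -0.999  0.002] yaw_y -92.24 F [-0.3  0.1  0.1] op 0.285 q [-0.59  0.99  0.05  1.79 -0.09  0.36 -2.09]
```

>>> send_rows --commands '[0, 0, 0.08, 0, 0, 0, 0.9, 0, 0, 0.18, 0, 0, 0, 0.9, 0, 0, 0.15, 0, 0, 0, 0.9, 0.02, -0.1, 0, 0, 0, 0, 0.9, 0.022, -0.19, 0, 0, 0, 0, 0.9, 0.022, -0.19, 0, 0, 0, 0, 0.9, 0.022, -0.19, 0, 0, 0, 0, 0.9, 0.022, -0.19, 0, 0, 0, 0, 0.9, 0.022, -0.19, 0, 0, 0, 0, 0.9, 0.02, -0.1, 0, 0, 0, 0, 0.9, 0, 0, 0, 0, 0, 0, 0.9, 0, 0, 0, 0, 0, 0, 0.9]'

```text
clock: 11.6
tool_pos: [0.5655, -0.0186, 0.1192]
eef_rot: [0.711, -0.012, -0.703, -0.013]
contact_force: [0.2, 0.7, -0.8]
opening: 0.285
```

```bash
python3 -c "
from m import *
st()"
```

```text
t 11.6 pos [ 0.5655 -0.0186  0.1192] x [ 0.011  0.001 -1.   ] y [-0.035 -0.999 -0.001] yaw_y -92.0 F [ 0.2  0.7 -0.8] op 0.285 q [-0.04  0.78 -0.02  1.86  0.03  0.49 -1.68]
```

>>> send_rows --commands '[0.002, 0.01, -0.1, 0, 0, 0, 0.9, 0, 0, -0.09, 0, 0, 0, 0.9, 0, 0, 0, 0, 0, 0, 0.9, 0, 0, 0, 0, 0, 0, 0.9]'

```text
clock: 12.0
tool_pos: [0.5666, -0.0077, 0.0716]
eef_rot: [0.712, -0.007, -0.702, -0.011]
contact_force: [-0.5, -0.1, 0.6]
opening: 0.282
```

>>> send_rows --commands '[-0.003, -0.03, -0.02, 0, 0, 0, 0.9, 0, 0, 0, 0, 0, 0, 0.9, 0, 0, 0, 0, 0, 0, 0.9]'

```text
clock: 12.3
tool_pos: [0.5669, -0.0135, 0.0684]
eef_rot: [0.713, -0.006, -0.701, -0.01]
contact_force: [0.2, 1.0, -0.1]
opening: 0.284
```

```bash
python3 -c "
from m import *
st()"
```

```text
t 12.3 pos [ 0.5669 -0.0135  0.0684] x [ 0.016  0.007 -1.   ] y [-0.023 -1.    -0.007] yaw_y -91.3 F [ 0.2  1.  -0.1] op 0.284 q [-0.04  0.86 -0.02  1.89  0.03  0.38 -1.68]
```

>>> send_rows --commands '[-0.003, -0.002, -0.03, -0.006, 0.006, -0.004, 0.9, 0, 0, -0.015, 0, 0, 0, 0.9, 0, 0, 0, 0, 0, 0, 0.9]'

```text
clock: 12.6
tool_pos: [0.5668, -0.0143, 0.0573]
eef_rot: [0.71, -0.012, -0.704, -0.009]
contact_force: [0.0, -0.6, 0.2]
opening: 0.29
```

>>> send_rows --commands '[0, 0, -0.01, 0, 0, 0, 0.9]'

```text
clock: 12.7
tool_pos: [0.567, -0.0142, 0.0548]
eef_rot: [0.71, -0.012, -0.704, -0.009]
contact_force: [0.6, -0.1, 1.5]
opening: 0.288
```

>>> send_rows --commands '[0, 0, -0.01, 0, 0, 0, 0.9]'

```text
clock: 12.8
tool_pos: [0.5678, -0.0141, 0.0524]
eef_rot: [0.71, -0.012, -0.704, -0.009]
contact_force: [0.4, -0.1, 0.2]
opening: 0.282
```

>>> send_rows --commands '[-0.006, 0, -0.008, 0, 0, 0, 0.9]'

```text
clock: 12.9
tool_pos: [0.5674, -0.0139, 0.0505]
eef_rot: [0.711, -0.012, -0.703, -0.01]
contact_force: [2.4, 0.2, 1.5]
opening: 0.286
```

>>> send_rows --commands '[-0.002, 0, -0.01, 0, 0, 0, 0.9]'

```text
clock: 13.0
tool_pos: [0.5676, -0.0139, 0.0481]
eef_rot: [0.712, -0.012, -0.702, -0.01]
contact_force: [-0.8, -0.1, 16.7]
opening: 0.289
```

>>> send_rows --commands '[0, 0, -0.006, 0, 0, 0, 0.9]'

```text
clock: 13.1
tool_pos: [0.5681, -0.014, 0.0478]
eef_rot: [0.712, -0.012, -0.702, -0.01]
contact_force: [-3.1, 0.4, 24.7]
opening: 0.284
```

>>> send_rows --commands '[0, 0, 0.006, 0, 0, 0, 0.6, 0, 0, 0, 0, 0, 0, 0.5, 0, 0, 0.02, 0, 0, 0, 0.5, 0, 0, 0.12, 0, 0, 0, 0.5, 0, 0, 0.15, 0, 0, 0, 0.5, -0.05, 0.12, 0, 0, 0, 0, 0.5, -0.02, 0.15, 0, 0, 0, 0, 0.5, 0, 0.19, 0, 0, 0, 0, 0.5]'

```text
clock: 13.9
tool_pos: [0.5465, 0.0927, 0.124]
eef_rot: [0.71, -0.02, -0.704, -0.013]
contact_force: [1.1, -0.2, 0.9]
opening: 0.501
```

```bash
python3 - <<'E'
from nodes import *
st()
S=snap('scene','b1s');T=snap('top');nodes(T,S)
cv2.imwrite('pics/b1.png',up(S,270,170,350,260,7));cv2.imwrite('pics/b1t.png',up(T,295,160,345,255,6))
E
```

```text
t 13.9 pos [0.5465 0.0927 0.124 ] x [ 0.007 -0.01  -1.   ] y [-0.048 -0.999  0.01 ] yaw_y -92.73 F [ 1.1 -0.2  0.9] op 0.501 q [-0.28  0.76  0.03  1.89 -0.02  0.48 -1.86]
top [187.69 210.24] 62.9 [8.8 8.8] [0.5354 0.338  0.023 ]
top [181.99 232.07] 63.8 [9.  9.3] [0.4788 0.3528 0.023 ]
scene [442.66 251.  ] 55.7 [9. 8.] [0.4814 0.352  0.023 ]
scene [431.33 265.13] 60.5 [9.3 8.7] [0.5382 0.3372 0.023 ]
```

View pics/b1.png

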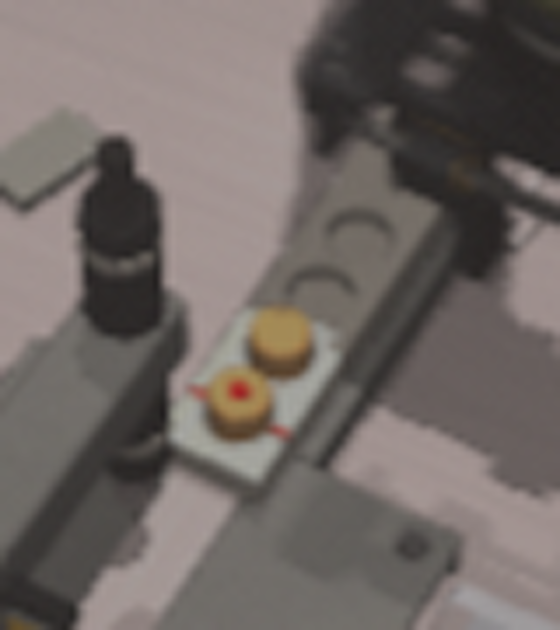

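View pics/b1t.png

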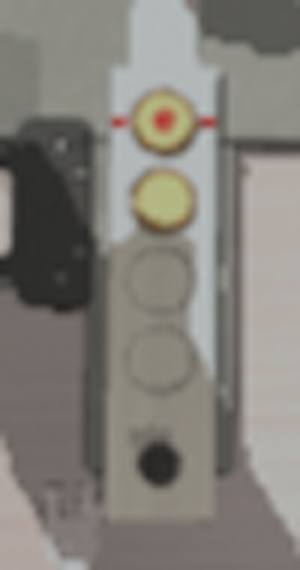

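>>> send_rows --commands '[-0.01, 0.19, 0, 0, 0, 0.01, 0.5, -0.01, 0.19, 0, 0, 0, 0, 0.5, -0.01, 0.19, 0, 0, 0, 0, 0.5, 0, 0.19, -0.08, 0, 0, 0, 0.5, 0, 0.1, -0.12, 0, 0, 0, 0.5, 0, 0, -0.05, 0, 0, 0, 0.5, 0, 0, 0, 0, 0, 0, 0.5]'

```text
clock: 14.7
tool_pos: [0.5361, 0.3155, 0.0598]
eef_rot: [0.709, -0.007, -0.705, -0.004]
contact_force: [-0.4, -0.6, -0.4]
opening: 0.501
```

```bash
python3 - <<'E'
from m import *
st()
T=snap('top');S=snap('scene')
for nm,s,b in(('top',T,(305,170,340,190)),('scene',S,(290,220,320,240))):
    k=6;u=up(s,*b,k);h=cv2.cvtColor(u,cv2.COLOR_BGR2HSV);H,Sa,V=[h[...,i].astype(int) for i in range(3)]
    for c,a,q in comps(((H<10)|(H>165))&(Sa>70),0.5*k*k,b[0],b[1],k):print(nm,c.round(2),round(a,1),onz(s,*c,.045).round(4))
E
```

```text
t 14.7 pos [0.5361 0.3155 0.0598] x [ 0.006 -0.004 -1.   ] y [-0.016 -1.     0.004] yaw_y -90.91 F [-0.4 -0.6 -0.4] op 0.501 q [-0.64  0.93  0.06  1.7  -0.09  0.51 -2.11]
top [321.82 179.57] 7.9 [ 0.6033 -0.0146  0.045 ]
top [314.42 179.92] 3.8 [0.6029 0.0046 0.045 ]
top [329.06 179.94] 4.6 [ 0.6017 -0.0332  0.045 ]
scene [303.69 225.34] 6.7 [ 0.593  -0.0207  0.045 ]
scene [298.05 225.59] 3.6 [ 0.6009 -0.0343  0.045 ]
scene [309.4  231.16] 4.4 [0.6031 0.0024 0.045 ]
```

>>> send_rows --commands '[0, 0.09, -0.05, 0, 0, -0.007, 0.5, 0, 0, -0.05, 0, 0, 0, 0.5, 0, 0, 0, 0, 0, 0, 0.5]'

```text
clock: 15.1
tool_pos: [0.5416, 0.3305, 0.0395]
eef_rot: [0.711, -0.016, -0.702, -0.012]
contact_force: [0.5, -1.7, 0.1]
opening: 0.502
```

>>> send_rows --commands '[0, 0, 0, 0, 0, 0, 0.5]'

```text
clock: 15.2
tool_pos: [0.5425, 0.3288, 0.0403]
eef_rot: [0.712, -0.016, -0.702, -0.012]
contact_force: [-0.9, -0.3, 0.6]
opening: 0.5
```

>>> send_rows --commands '[-0.02, 0.042, -0.05, 0, 0, 0, 0.5, 0, 0, -0.04, 0, 0, 0, 0.5, 0, 0, 0, 0, 0, 0, 0.5]'

```text
clock: 15.5
tool_pos: [0.5386, 0.3373, 0.0177]
eef_rot: [0.712, -0.018, -0.702, -0.013]
contact_force: [-0.1, -0.5, -0.4]
opening: 0.499
```

```bash
python3 -c "
from m import *
st()"
```

```text
t 15.5 pos [0.5386 0.3373 0.0177] x [ 0.015 -0.007 -1.   ] y [-0.044 -0.999  0.006] yaw_y -92.51 F [-0.1 -0.5 -0.4] op 0.499 q [-0.68  1.    0.07  1.67 -0.11  0.46 -2.16]
```

>>> send_rows --commands '[-0.008, 0.003, -0.02, 0.004, 0.003, 0.008, 0.5, 0, 0, -0.003, 0, 0, 0, 0.5, 0, 0, 0, 0, 0, 0, 0.5]'

```text
clock: 15.8
tool_pos: [0.536, 0.3379, 0.0109]
eef_rot: [0.71, -0.011, -0.704, -0.01]
contact_force: [-1.1, -0.8, 0.4]
opening: 0.499
```

>>> send_rows --commands '[0.002, 0, 0, 0, 0, 0, 0.7, 0, 0, 0, 0, 0, 0, 0.9, 0, 0, 0, 0, 0, 0, 0.9, 0, 0, 0, 0, 0, 0, 0.9]'

```text
clock: 16.2
tool_pos: [0.5371, 0.3379, 0.0115]
eef_rot: [0.711, -0.011, -0.703, -0.011]
contact_force: [-0.8, -1.0, -0.5]
opening: 0.283
```

```bash
python3 -c "
from m import *
st()"
```

```text
t 16.2 pos [0.5371 0.3379 0.0115] x [ 0.01 -0.   -1.  ] y [-0.03 -1.   -0.  ] yaw_y -91.72 F [-0.8 -1.  -0.5] op 0.283 q [-0.67  1.01  0.06  1.67 -0.11  0.45 -2.14]
```

>>> send_rows --commands '[0, 0, 0.08, 0, 0, 0, 0.9, 0, 0, 0.18, 0, 0, 0, 0.9, 0, -0.1, 0.15, 0, 0, 0, 0.9, 0, -0.19, 0, 0, 0, 0, 0.9, 0, -0.19, 0, 0, 0, 0, 0.9, 0, -0.19, 0, 0, 0, 0, 0.9, 0, -0.19, 0, 0, 0, 0, 0.9, 0, -0.19, 0, 0, 0, 0, 0.9, 0, -0.19, 0, 0, 0, 0, 0.9, 0, -0.12, 0, 0, 0, 0, 0.9, 0, 0, 0, 0, 0, 0, 0.9, 0, 0, 0, 0, 0, 0, 0.9]'

```text
clock: 17.4
tool_pos: [0.5352, -0.0119, 0.1201]
eef_rot: [0.714, -0.008, -0.7, -0.01]
contact_force: [0.4, 0.0, 0.3]
opening: 0.283
```

```bash
python3 -c "
from m import *
st()"
```

```text
t 17.4 pos [ 0.5352 -0.0119  0.1201] x [ 0.019  0.003 -1.   ] y [-0.026 -1.    -0.003] yaw_y -91.51 F [0.4 0.  0.3] op 0.283 q [-0.05  0.75 -0.02  1.96  0.03  0.41 -1.69]
```

>>> send_rows --commands '[-0.004, -0.012, -0.1, -0.002, 0.006, 0, 0.9, 0, 0, -0.09, 0, 0, 0, 0.9, 0, 0, -0.01, 0, 0, 0, 0.9, 0, 0, 0, 0, 0, 0, 0.9]'

```text
clock: 17.8
tool_pos: [0.5362, -0.0088, 0.07]
eef_rot: [0.712, -0.006, -0.702, -0.008]
contact_force: [-0.6, -0.5, 1.5]
opening: 0.281
```

```bash
python3 -c "
from m import *
st()"
```

```text
t 17.8 pos [ 0.5362 -0.0088  0.07  ] x [ 0.013  0.003 -1.   ] y [-0.019 -1.    -0.003] yaw_y -91.09 F [-0.6 -0.5  1.5] op 0.281 q [-0.06  0.84 -0.02  1.97  0.04  0.31 -1.7 ]
```

>>> send_rows --commands '[-0.009, -0.018, -0.03, -0.002, 0.002, -0.006, 0.9, 0, 0, -0.02, 0, 0, 0, 0.9, 0, 0, 0, 0, 0, 0, 0.9]'

```text
clock: 18.1
tool_pos: [0.535, -0.0114, 0.0585]
eef_rot: [0.712, -0.009, -0.703, -0.009]
contact_force: [0.5, 0.4, -0.1]
opening: 0.284
```

>>> send_rows --commands '[0, 0, 0, 0, 0, 0, 0.9]'

```text
clock: 18.2
tool_pos: [0.5351, -0.0114, 0.0587]
eef_rot: [0.712, -0.009, -0.702, -0.009]
contact_force: [0.2, -0.5, -0.7]
opening: 0.287
```

>>> send_rows --commands '[-0.007, -0.006, -0.012, 0, 0, 0, 0.9]'

```text
clock: 18.3
tool_pos: [0.5341, -0.0127, 0.0562]
eef_rot: [0.712, -0.009, -0.702, -0.009]
contact_force: [0.1, -0.4, -0.3]
opening: 0.289
```

>>> send_rows --commands '[-0.002, 0, -0.01, 0, 0, 0, 0.9]'

```text
clock: 18.4
tool_pos: [0.5341, -0.0131, 0.054]
eef_rot: [0.713, -0.009, -0.701, -0.01]
contact_force: [1.5, 0.1, 5.7]
opening: 0.283
```

>>> send_rows --commands '[-0.002, -0.001, -0.01, 0, 0, 0, 0.9]'

```text
clock: 18.5
tool_pos: [0.5344, -0.0132, 0.0517]
eef_rot: [0.714, -0.009, -0.701, -0.01]
contact_force: [1.5, 1.8, 0.2]
opening: 0.28
```

>>> send_rows --commands '[0, 0, -0.01, 0, 0, 0, 0.9]'

```text
clock: 18.6
tool_pos: [0.5347, -0.0131, 0.0491]
eef_rot: [0.714, -0.009, -0.7, -0.01]
contact_force: [0.1, 0.1, -1.2]
opening: 0.287
```

>>> send_rows --commands '[0, 0, -0.008, 0, 0, 0, 0.9]'

```text
clock: 18.7
tool_pos: [0.535, -0.0131, 0.0477]
eef_rot: [0.714, -0.009, -0.7, -0.01]
contact_force: [-2.8, 0.3, 23.3]
opening: 0.283
```

Seated. Releasing and heading for the last node.

>>> send_rows --commands '[0, 0, 0.006, 0, 0, 0, 0.6, 0, 0, 0, 0, 0, 0, 0.5, 0, 0, 0.02, 0, 0, 0, 0.5, 0, 0, 0.12, 0, 0, 0, 0.5, 0, 0, 0.15, 0, 0, 0, 0.5, -0.03, 0.12, 0, 0, 0, 0, 0.5, -0.04, 0.15, 0, 0, 0, 0, 0.5, -0.04, 0.19, 0, 0, 0, 0, 0.5]'

```text
clock: 19.5
tool_pos: [0.5062, 0.0946, 0.1242]
eef_rot: [0.713, -0.017, -0.701, -0.014]
contact_force: [2.1, 0.6, 0.4]
opening: 0.501
```

```bash
cat > jig.py <<'E'
from m import *
def jig(T,S,tb=(305,150,340,190),sb=(270,210,320,250)):
    for nm,s,b in(('top',T,tb),('scene',S,sb)):
        k=6;u=up(s,*b,k);h=cv2.cvtColor(u,cv2.COLOR_BGR2HSV);H,Sa,V=[h[...,i].astype(int) for i in range(3)]
        for c,a,q in comps(((H<10)|(H>165))&(Sa>70),1*k*k,b[0],b[1],k):print(nm,c.round(2),round(a,1),onz(s,*c,.045).round(4),'dotz',onz(s,*c,.059).round(4))
E
python3 - <<'E'
from nodes import *
from jig import *
st()
S=snap('scene');T=snap('top');nodes(T,S);jig(T,S)
cv2.imwrite('pics/c1.png',up(S,270,150,370,260,6));
E
```

```text
t 19.5 pos [0.5062 0.0946 0.1242] x [ 0.017 -0.005 -1.   ] y [-0.044 -0.999  0.004] yaw_y -92.53 F [2.1 0.6 0.4] op 0.501 q [-0.3   0.73  0.03  2.02 -0.02  0.38 -1.87]
top [181.98 232.07] 63.0 [9.  9.3] [0.4788 0.3528 0.023 ]
scene [442.68 251.01] 55.4 [9. 8.] [0.4814 0.3521 0.023 ]
top [321.81 179.56] 7.8 [ 0.6033 -0.0145  0.045 ] dotz [ 0.6012 -0.0144  0.059 ]
top [314.46 179.92] 3.8 [0.6029 0.0045 0.045 ] dotz [0.6008 0.0043 0.059 ]
top [329.07 179.97] 4.9 [ 0.6017 -0.0332  0.045 ] dotz [ 0.5996 -0.0329  0.059 ]
scene [303.67 225.35] 6.7 [ 0.5931 -0.0207  0.045 ] dotz [ 0.6014 -0.0162  0.059 ]
scene [297.94 225.69] 3.4 [ 0.6014 -0.0345  0.045 ] dotz [ 0.6096 -0.0298  0.059 ]
scene [309.05 230.98] 4.4 [0.603  0.0012 0.045 ] dotz [0.6112 0.0054 0.059 ]
```

View pics/c1.png

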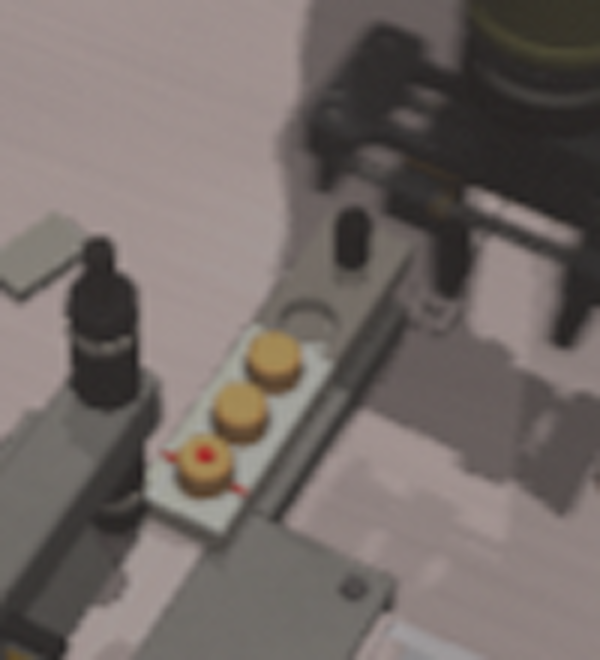

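>>> send_rows --commands '[-0.03, 0.19, 0, 0, 0, 0.008, 0.5, -0.03, 0.19, 0, 0, 0, 0, 0.5, -0.03, 0.19, 0, 0, 0, 0, 0.5, -0.02, 0.19, -0.08, 0, 0, 0, 0.5, 0, 0.19, -0.12, 0, 0, 0, 0.5, 0, 0.06, -0.06, 0, 0, 0, 0.5, 0, 0, 0, 0, 0, 0, 0.5, 0, 0, 0, 0, 0, 0, 0.5]'

```text
clock: 20.4
tool_pos: [0.4747, 0.3487, 0.0621]
eef_rot: [0.712, -0.005, -0.702, -0.006]
contact_force: [-0.6, -0.7, -0.8]
opening: 0.5
```

```bash
python3 -c "
from m import *
st()"
```

```text
t 20.4 pos [0.4747 0.3487 0.0621] x [ 0.014  0.001 -1.   ] y [-0.015 -1.    -0.001] yaw_y -90.86 F [-0.6 -0.7 -0.8] op 0.5 q [-0.76  0.9   0.08  1.82 -0.13  0.42 -2.18]
```

>>> send_rows --commands '[0.015, 0.035, -0.06, 0, 0.005, -0.008, 0.5, 0, 0, -0.06, 0, 0, 0, 0.5, 0, 0, 0, 0, 0, 0, 0.5, 0, 0, 0, 0, 0, 0, 0.5]'

```text
clock: 20.8
tool_pos: [0.4814, 0.3498, 0.0341]
eef_rot: [0.71, -0.014, -0.704, -0.012]
contact_force: [0.0, 0.2, 0.1]
opening: 0.496
```

```bash
python3 -c "
from m import *
st()"
```

```text
t 20.8 pos [0.4814 0.3498 0.0341] x [ 0.008 -0.003 -1.   ] y [-0.036 -0.999  0.003] yaw_y -92.06 F [0.  0.2 0.1] op 0.496 q [-0.75  0.95  0.08  1.8  -0.14  0.4  -2.18]
```

>>> send_rows --commands '[-0.008, 0.016, -0.05, 0, 0, 0, 0.5, 0, 0, -0.035, 0, 0, 0, 0.5, 0, 0, 0, 0, 0, 0, 0.5]'

```text
clock: 21.1
tool_pos: [0.48, 0.3522, 0.0126]
eef_rot: [0.71, -0.015, -0.704, -0.012]
contact_force: [0.1, -0.3, -0.3]
opening: 0.502
```

>>> send_rows --commands '[0, 0, 0, 0, 0, 0, 0.5]'

```text
clock: 21.2
tool_pos: [0.4797, 0.3522, 0.0123]
eef_rot: [0.71, -0.015, -0.704, -0.012]
contact_force: [-0.4, 0.0, 0.3]
opening: 0.502
```

>>> send_rows --commands '[0.002, 0.001, -0.003, 0, 0, 0, 0.7, 0, 0, 0, 0, 0, 0, 0.9, 0, 0, 0, 0, 0, 0, 0.9, 0, 0, 0, 0, 0, 0, 0.9]'

```text
clock: 21.6
tool_pos: [0.4805, 0.3528, 0.012]
eef_rot: [0.71, -0.014, -0.703, -0.012]
contact_force: [-0.5, 0.0, -1.1]
opening: 0.287
```

```bash
python3 -c "
from m import *
st()"
```

```text
t 21.6 pos [0.4805 0.3528 0.012 ] x [ 0.01  -0.003 -1.   ] y [-0.038 -0.999  0.003] yaw_y -92.15 F [-0.5  0.  -1.1] op 0.287 q [-0.76  0.99  0.07  1.79 -0.15  0.36 -2.19]
```

>>> send_rows --commands '[0, 0, 0.08, 0, 0, 0, 0.9, 0, 0, 0.18, 0, 0, 0, 0.9, 0.01, -0.12, 0.15, 0, 0, 0, 0.9, 0.01, -0.19, 0, 0, 0, 0, 0.9, 0.01, -0.19, 0, 0, 0, 0, 0.9, 0.01, -0.19, 0, 0, 0, 0, 0.9, 0.01, -0.19, 0, 0, 0, 0, 0.9, 0.01, -0.19, 0, 0, 0, 0, 0.9, 0.01, -0.19, 0, 0, 0, 0, 0.9, 0.01, -0.15, 0, 0, 0, 0, 0.9, 0, 0, 0, 0, 0, 0, 0.9, 0, 0, 0, 0, 0, 0, 0.9]'

```text
clock: 22.8
tool_pos: [0.4999, -0.0098, 0.1208]
eef_rot: [0.714, -0.011, -0.7, -0.013]
contact_force: [-0.2, 1.0, -0.2]
opening: 0.287
```

```bash
python3 -c "
from m import *
st()"
```

```text
t 22.8 pos [ 0.4999 -0.0098  0.1208] x [ 0.02   0.001 -1.   ] y [-0.034 -0.999 -0.002] yaw_y -91.94 F [-0.2  1.  -0.2] op 0.287 q [-0.06  0.72 -0.02  2.07  0.03  0.34 -1.71]
```

>>> send_rows --commands '[0, -0.025, -0.1, 0, 0.007, 0, 0.9, 0, 0, -0.09, 0, 0, 0, 0.9, 0, 0, -0.01, 0, 0, 0, 0.9, 0, 0, 0, 0, 0, 0, 0.9]'

```text
clock: 23.2
tool_pos: [0.5016, -0.0107, 0.0708]
eef_rot: [0.711, -0.008, -0.703, -0.011]
contact_force: [1.0, -0.2, -0.6]
opening: 0.282
```

```bash
python3 -c "
from m import *
st()"
```

```text
t 23.2 pos [ 0.5016 -0.0107  0.0708] x [ 0.012  0.004 -1.   ] y [-0.027 -1.    -0.004] yaw_y -91.54 F [ 1.  -0.2 -0.6] op 0.282 q [-0.06  0.82 -0.02  2.08  0.04  0.23 -1.71]
```

>>> send_rows --commands '[-0.006, -0.006, -0.03, -0.003, 0.001, -0.002, 0.9, 0, 0, -0.02, 0, 0, 0, 0.9, 0, 0, 0, 0, 0, 0, 0.9]'

```text
clock: 23.5
tool_pos: [0.501, -0.0099, 0.0591]
eef_rot: [0.712, -0.009, -0.702, -0.009]
contact_force: [-0.0, -0.9, -0.2]
opening: 0.284
```

>>> send_rows --commands '[0, 0, 0, 0, 0, 0, 0.9]'

```text
clock: 23.6
tool_pos: [0.5012, -0.0098, 0.0593]
eef_rot: [0.712, -0.009, -0.702, -0.009]
contact_force: [0.2, -0.5, -0.5]
opening: 0.287
```

>>> send_rows --commands '[-0.006, -0.008, -0.012, 0, 0, 0, 0.9]'

```text
clock: 23.7
tool_pos: [0.5003, -0.0115, 0.0567]
eef_rot: [0.712, -0.009, -0.702, -0.009]
contact_force: [-0.0, -0.3, -0.6]
opening: 0.287
```

>>> send_rows --commands '[-0.002, 0, -0.01, 0, 0, 0, 0.9]'

```text
clock: 23.8
tool_pos: [0.5005, -0.0119, 0.0546]
eef_rot: [0.713, -0.009, -0.701, -0.009]
contact_force: [1.4, -0.0, 7.0]
opening: 0.284
```

>>> send_rows --commands '[-0.002, 0, -0.01, 0, 0, 0, 0.9]'

```text
clock: 23.9
tool_pos: [0.5011, -0.0119, 0.0524]
eef_rot: [0.714, -0.009, -0.7, -0.01]
contact_force: [0.9, 0.9, 2.0]
opening: 0.279
```

>>> send_rows --commands '[-0.001, 0, -0.01, 0, 0, 0, 0.9]'

```text
clock: 24.0
tool_pos: [0.5011, -0.0118, 0.0499]
eef_rot: [0.714, -0.009, -0.7, -0.01]
contact_force: [-0.1, 0.8, 1.0]
opening: 0.284
```

>>> send_rows --commands '[0, 0, -0.009, 0, 0, 0, 0.9]'

```text
clock: 24.1
tool_pos: [0.5012, -0.0117, 0.048]
eef_rot: [0.714, -0.009, -0.7, -0.01]
contact_force: [-2.6, 1.2, 23.2]
opening: 0.285
```

>>> send_rows --commands '[0, 0, -0.004, 0, 0, 0, 0.9]'

```text
clock: 24.2
tool_pos: [0.5012, -0.0117, 0.0479]
eef_rot: [0.715, -0.009, -0.699, -0.01]
contact_force: [-1.7, 1.4, 19.6]
opening: 0.283
```

>>> send_rows --commands '[0, 0, 0.006, 0, 0, 0, 0.6, 0, 0, 0, 0, 0, 0, 0.5, 0, 0, 0.02, 0, 0, 0, 0.5, 0, 0, 0.1, 0, 0, 0, 0.5, -0.05, 0, 0.08, 0, 0, 0, 0.5, -0.12, 0, 0, 0, 0, 0, 0.5, 0, 0, 0, 0, 0, 0, 0.5]'

```text
clock: 24.9
tool_pos: [0.4552, -0.0126, 0.1004]
eef_rot: [0.713, -0.01, -0.701, -0.01]
contact_force: [1.0, -0.2, 0.1]
opening: 0.506
```

```bash
python3 - <<'E'
from nodes import *
from jig import *
st()
S=snap('scene');T=snap('top');nodes(T,S);jig(T,S)
cv2.imwrite('pics/d1.png',up(S,270,150,370,260,6));
E
```

```text
t 24.9 pos [ 0.4552 -0.0126  0.1004] x [ 0.017 -0.    -1.   ] y [-0.028 -1.    -0.   ] yaw_y -91.6 F [ 1.  -0.2  0.1] op 0.506 q [-0.07  0.74 -0.01  2.2   0.04  0.19 -1.71]
top [321.81 179.56] 7.7 [ 0.6033 -0.0145  0.045 ] dotz [ 0.6012 -0.0145  0.059 ]
top [329.08 179.97] 5.0 [ 0.6017 -0.0332  0.045 ] dotz [ 0.5996 -0.0329  0.059 ]
top [314.47 179.93] 3.5 [0.6028 0.0044 0.045 ] dotz [0.6008 0.0043 0.059 ]
scene [303.7  225.36] 6.8 [ 0.5931 -0.0206  0.045 ] dotz [ 0.6014 -0.0161  0.059 ]
scene [297.94 225.66] 3.4 [ 0.6013 -0.0345  0.045 ] dotz [ 0.6095 -0.0298  0.059 ]
scene [309.14 231.  ] 5.4 [0.6029 0.0015 0.045 ] dotz [0.6112 0.0056 0.059 ]
```

View pics/d1.png

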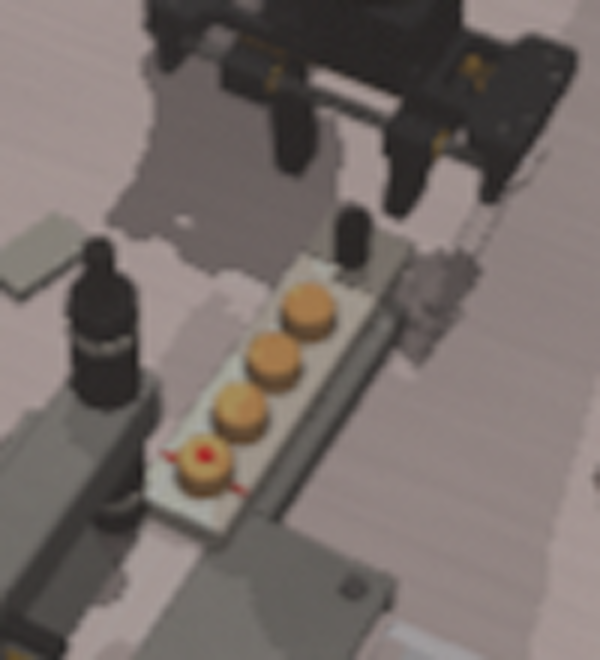

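>>> send_rows --commands '[0, 0.006, -0.1, 0, 0.008, 0, 0.5, 0, 0, -0.07, 0, 0, 0, 0.5, 0, 0, -0.01, 0, 0, 0, 0.5, 0, 0, 0, 0, 0, 0, 0.5]'

```text
clock: 25.4
tool_pos: [0.4651, -0.0105, 0.0539]
eef_rot: [0.713, -0.009, -0.701, -0.01]
contact_force: [-0.2, -0.3, 0.4]
opening: 0.502
```

>>> send_rows --commands '[-0.04, 0, 0, 0, 0, 0, 0.5, 0, 0, 0, 0, 0, 0, 0.5, 0, 0, 0, 0, 0, 0, 0.5]'

```text
clock: 25.7
tool_pos: [0.4552, -0.0106, 0.0551]
eef_rot: [0.714, -0.01, -0.7, -0.01]
contact_force: [0.3, -0.1, 0.8]
opening: 0.499
```

```bash
python3 -c "
from m import *
st()"
```

```text
t 25.7 pos [ 0.4552 -0.0106  0.0551] x [ 0.019  0.001 -1.   ] y [-0.028 -1.    -0.002] yaw_y -91.62 F [ 0.3 -0.1  0.8] op 0.499 q [-0.08  0.84 -0.    2.22  0.04  0.07 -1.72]
```

>>> send_rows --commands '[0, 0, 0.002, 0, 0, 0, 0.7, 0, 0, 0, 0, 0, 0, 0.95, 0, 0, 0, 0, 0, 0, 0.95, 0, 0, 0, 0, 0, 0, 0.95, 0, 0, 0, 0, 0, 0, 0.95]' --newtons 20

```text
clock: 26.2
tool_pos: [0.4559, -0.0092, 0.0567]
eef_rot: [0.714, -0.008, -0.7, -0.01]
contact_force: [-0.0, -1.5, -0.5]
opening: 0.199
```

>>> send_rows --commands '[0.02, -0.001, 0, 0, 0, 0, 0.95, 0.04, -0.001, 0, 0, 0, 0, 0.95, 0.04, -0.001, 0, 0, 0, 0, 0.95, 0.04, -0.001, 0, 0, 0, 0, 0.95, 0.04, -0.001, 0, 0, 0, 0, 0.95, 0.04, -0.001, 0, 0, 0, 0, 0.95, 0.04, -0.001, 0, 0, 0, 0, 0.95]'

```text
clock: 26.9
tool_pos: [0.5203, -0.0118, 0.0567]
eef_rot: [0.71, -0.009, -0.704, -0.01]
contact_force: [-3.2, 0.7, 1.2]
opening: 0.198
```

```bash
python3 - <<'E'
from jig import *
st()
S=snap('scene');T=snap('top');
cv2.imwrite('pics/e1.png',up(S,250,150,350,260,6));
E
```

```text
t 26.9 pos [ 0.5203 -0.0118  0.0567] x [ 0.009  0.002 -1.   ] y [-0.027 -1.    -0.002] yaw_y -91.54 F [-3.2  0.7  1.2] op 0.198 q [-0.06  0.86 -0.02  2.02  0.05  0.25 -1.71]
```

View pics/e1.png

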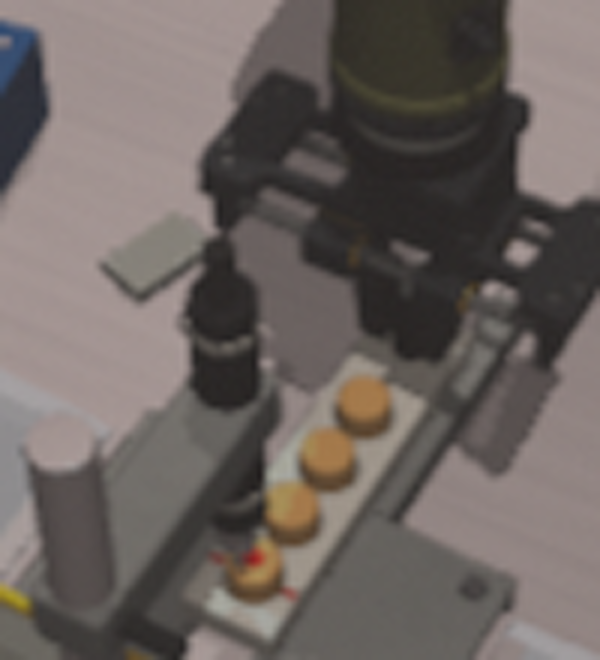

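>>> send_rows --commands '[0.04, -0.001, 0, 0, 0, 0, 0.95, 0.04, -0.001, 0, 0, 0, 0, 0.95, 0.04, -0.001, 0, 0, 0, 0, 0.95, 0.02, -0.001, 0, 0, 0, 0, 0.95]'

```text
clock: 27.4
tool_pos: [0.5575, -0.0132, 0.0567]
eef_rot: [0.711, -0.009, -0.704, -0.01]
contact_force: [-1.9, 2.7, 2.7]
opening: 0.199
```

>>> send_rows --commands '[0.02, 0, 0, 0, 0, 0, 0.95]'

```text
clock: 27.5
tool_pos: [0.5624, -0.0134, 0.0566]
eef_rot: [0.71, -0.009, -0.704, -0.01]
contact_force: [-2.4, 0.5, 2.3]
opening: 0.194
```

>>> send_rows --commands '[0.02, 0, 0, 0, 0, 0, 0.95]'

```text
clock: 27.6
tool_pos: [0.5674, -0.0136, 0.0567]
eef_rot: [0.71, -0.01, -0.704, -0.01]
contact_force: [-3.2, 0.0, 2.2]
opening: 0.196
```

>>> send_rows --commands '[0.02, 0, 0, 0, 0, 0, 0.95]'

```text
clock: 27.7
tool_pos: [0.5707, -0.0137, 0.0565]
eef_rot: [0.709, -0.01, -0.706, -0.01]
contact_force: [-11.1, 2.2, 12.8]
opening: 0.196
```

>>> send_rows --commands '[0.006, 0, 0, 0, 0, 0, 0.95]'

```text
clock: 27.8
tool_pos: [0.5706, -0.0137, 0.0566]
eef_rot: [0.707, -0.01, -0.707, -0.01]
contact_force: [-5.4, 1.6, 7.4]
opening: 0.2
```

```bash
python3 - <<'E'
from jig import *
st()
E
```

```text
t 27.8 pos [ 0.5706 -0.0137  0.0566] x [ 0.     0.001 -1.   ] y [-0.028 -1.    -0.001] yaw_y -91.62 F [-5.4  1.6  7.4] op 0.2 q [-0.04  0.89 -0.02  1.86  0.04  0.39 -1.7 ]
```

>>> send_rows --commands '[-0.04, 0.001, 0, 0, 0, 0, 0.95, -0.04, 0.001, 0, 0, 0, 0, 0.95, -0.04, 0.001, 0, 0, 0, 0, 0.95, -0.025, 0.001, 0, 0, 0, 0, 0.95]'

```text
clock: 28.2
tool_pos: [0.5417, -0.0126, 0.0567]
eef_rot: [0.713, -0.01, -0.701, -0.011]
contact_force: [2.6, 0.1, -4.9]
opening: 0.195
```

>>> send_rows --commands '[0, 0, 0, 0, 0, 0, 0.95, 0, 0, 0, 0, 0, 0, 0.95]'

```text
clock: 28.4
tool_pos: [0.5405, -0.0125, 0.0567]
eef_rot: [0.713, -0.01, -0.701, -0.011]
contact_force: [1.8, 0.5, -3.7]
opening: 0.2
```

```bash
python3 - <<'E'
from jig import *
st()
E
```

```text
t 28.4 pos [ 0.5405 -0.0125  0.0567] x [ 0.016  0.001 -1.   ] y [-0.028 -1.    -0.002] yaw_y -91.63 F [ 1.8  0.5 -3.7] op 0.2 q [-0.05  0.87 -0.02  1.97  0.05  0.29 -1.71]
```

>>> send_rows --commands '[-0.03, 0, 0, 0, 0, 0, 0.95]'

```text
clock: 28.5
tool_pos: [0.5347, -0.0123, 0.0567]
eef_rot: [0.714, -0.009, -0.7, -0.011]
contact_force: [3.2, 1.4, -4.8]
opening: 0.197
```

>>> send_rows --commands '[0, 0, 0, 0, 0, 0, 0.95]'

```text
clock: 28.6
tool_pos: [0.5326, -0.0122, 0.0567]
eef_rot: [0.712, -0.009, -0.702, -0.011]
contact_force: [-2.9, 1.5, 2.1]
opening: 0.194
```

>>> send_rows --commands '[-0.008, 0, 0, 0, 0, 0, 0.95]'

```text
clock: 28.7
tool_pos: [0.5309, -0.0122, 0.0567]
eef_rot: [0.713, -0.009, -0.701, -0.011]
contact_force: [3.0, 1.5, -3.3]
opening: 0.194
```

>>> send_rows --commands '[0, 0, 0, 0, 0, 0, 0.95]'

```text
clock: 28.8
tool_pos: [0.5304, -0.0121, 0.0567]
eef_rot: [0.712, -0.009, -0.702, -0.011]
contact_force: [0.0, 1.3, -1.9]
opening: 0.195
```

>>> send_rows --commands '[0, 0, 0, 0, 0, 0, 0.7, 0, 0, 0, 0, 0, 0, 0.5, 0, 0, 0, 0, 0, 0, 0.3, 0, 0, 0.05, 0, 0, 0, 0.3, 0, 0, 0.15, 0, 0, 0, 0.3, -0.08, 0, 0.15, 0, 0, 0, 0.3, -0.19, 0, 0, 0, 0, 0, 0.3, -0.05, 0, 0, 0, 0, 0, 0.3]'

```text
clock: 29.6
tool_pos: [0.4481, -0.0137, 0.1498]
eef_rot: [0.713, -0.011, -0.701, -0.011]
contact_force: [-1.1, 0.3, 0.6]
opening: 0.704
```

```bash
python3 - <<'E'
from jig import *
st()
S=snap('scene');T=snap('top');jig(T,S,(305,120,340,180),(250,210,330,280))
cv2.imwrite('pics/f1.png',up(S,220,160,360,290,5));cv2.imwrite('pics/f1t.png',up(T,225,90,415,250,4));
E
```

```text
t 29.6 pos [ 0.4481 -0.0137  0.1498] x [ 0.016  0.    -1.   ] y [-0.03  -1.    -0.001] yaw_y -91.74 F [-1.1  0.3  0.6] op 0.704 q [-0.06  0.63 -0.02  2.19  0.04  0.31 -1.72]
top [322.5  151.22] 6.9 [ 0.6775 -0.0184  0.045 ] dotz [ 0.6746 -0.0183  0.059 ]
top [329.53 151.5 ] 4.6 [ 0.6763 -0.0366  0.045 ] dotz [ 0.6734 -0.0363  0.059 ]
top [314.66 151.41] 4.3 [0.6776 0.002  0.045 ] dotz [0.6747 0.0019 0.059 ]
scene [289.47 245.46] 10.9 [ 0.6687 -0.0246  0.045 ] dotz [ 0.676  -0.0201  0.059 ]
scene [283.88 245.52] 4.4 [ 0.6757 -0.038   0.045 ] dotz [ 0.6829 -0.0332  0.059 ]
scene [295.63 251.39] 4.0 [ 0.6774 -0.0011  0.045 ] dotz [0.6846 0.0031 0.059 ]
```

View pics/f1.png

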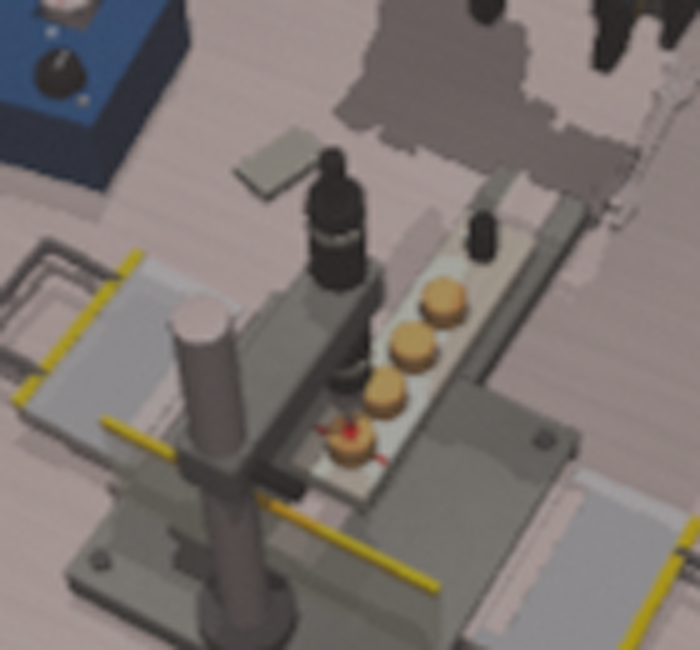

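View pics/f1t.png

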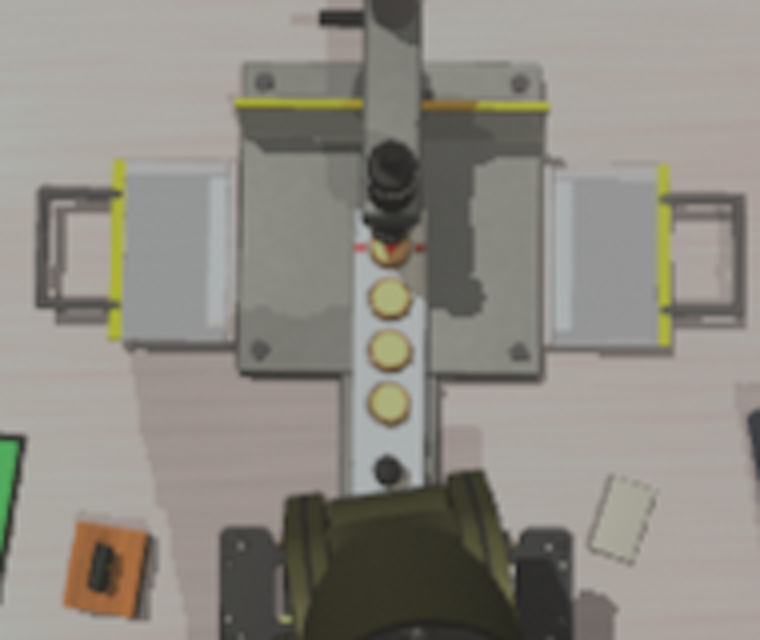

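The scene view shows the bit tip at about (348,408), directly above the dot at (350,432). The red lines' midpoint measures x≈0.677, against about 0.6765 for the drill axis. Next I'll measure the bails.

```bash
python3 - <<'E'
from m import *
T=snap('top');S=snap('scene')
cv2.imwrite('pics/g1.png',up(S,315,250,385,310,8));cv2.imwrite('pics/g2.png',up(S,205,200,265,250,8))
cv2.imwrite('pics/g3.png',np.hstack([up(T,228,125,262,180,8),up(T,385,125,419,180,8)]))
E
```

```text
(no output)
```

View pics/g1.png

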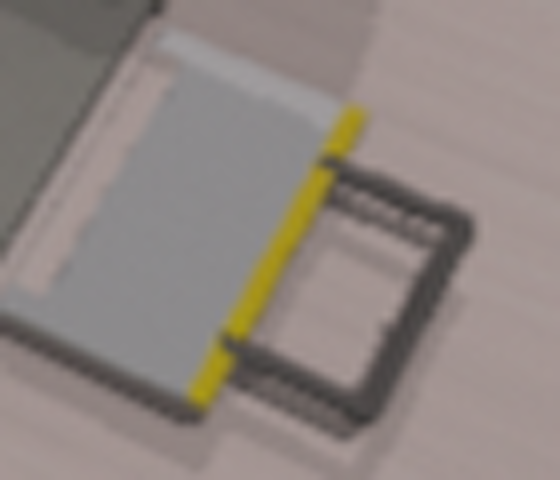

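View pics/g2.png

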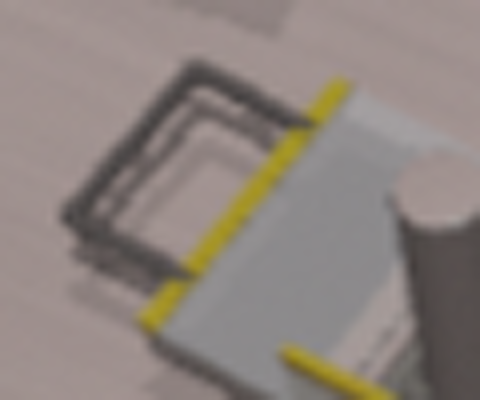

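View pics/g3.png

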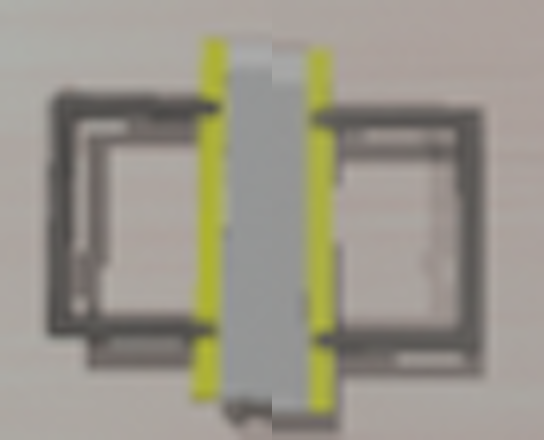

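```bash
python3 - <<'E'
from m import *
T=snap('top');S=snap('scene')
for t,s in(((235.3,151.4),(366.1,289.6)),((409.6,153.1),(221.4,217.3))):
    print(tri(T,t,S,s),onz(T,*t,.03).round(4),onz(S,*s,.03).round(4))
E
```

```text
(array([0.68704939, 0.20959162, 0.030298  ]), np.float64(0.002556314895110288)) [0.6867 0.2109 0.03  ] [0.6874 0.2084 0.03  ]
(array([ 0.66858499, -0.24644193,  0.03354281]), np.float64(0.0006575913719012742)) [ 0.6691 -0.2468  0.03  ] [ 0.6669 -0.2487  0.03  ]
```

>>> send_rows --commands '[0, 0.12, 0, 0, 0, 0, 0.68, 0, 0.19, 0, 0, 0, 0, 0.68, 0, 0.19, 0, 0, 0, 0, 0.68, 0.05, 0.19, 0, 0, 0, 0, 0.68, 0.15, 0.12, 0, 0, 0, 0, 0.68, 0.19, 0.05, 0, 0, 0, 0, 0.68, 0.19, 0, 0, 0, 0, 0, 0.68, 0.19, 0, 0, 0, 0, 0, 0.68, 0.12, 0, -0.05, 0, 0, 0, 0.68, 0, 0, -0.05, 0, 0, 0, 0.68, 0, 0, 0, 0, 0, 0, 0.68, 0, 0, 0, 0, 0, 0, 0.68]'

```text
clock: 31.1
tool_pos: [0.691, 0.2165, 0.1156]
eef_rot: [0.715, -0.009, -0.699, -0.011]
contact_force: [0.0, -0.4, 0.6]
opening: 0.32
```

```bash
python3 -c "
from m import *
st()"
```

```text
t 31.1 pos [0.691  0.2165 0.1156] x [ 0.022  0.002 -1.   ] y [-0.027 -1.    -0.003] yaw_y -91.57 F [ 0.  -0.4  0.6] op 0.32 q [-0.4   0.96  0.06  1.35 -0.06  0.81 -1.92]
```

>>> send_rows --commands '[-0.025, -0.02, -0.12, 0, 0.013, 0, 0.68, 0, 0, -0.12, 0, 0, 0, 0.68, 0, 0, 0, 0, 0, 0, 0.68, 0, 0, 0, 0, 0, 0, 0.68]'

```text
clock: 31.5
tool_pos: [0.6821, 0.2135, 0.0578]
eef_rot: [0.707, -0.007, -0.707, -0.01]
contact_force: [0.1, 0.7, -0.2]
opening: 0.323
```

```bash
python3 -c "
from m import *
st()
S=snap('scene');cv2.imwrite('pics/h1.png',up(S,310,210,390,300,7))
"
```

```text
t 31.5 pos [0.6821 0.2135 0.0578] x [ 0.001  0.004 -1.   ] y [-0.025 -1.    -0.004] yaw_y -91.42 F [ 0.1  0.7 -0.2] op 0.323 q [-0.39  1.03  0.04  1.38 -0.06  0.73 -1.91]
```

View pics/h1.png

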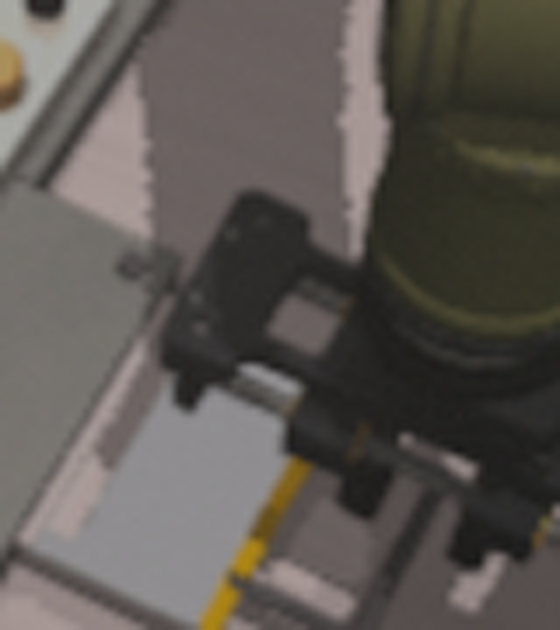

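>>> send_rows --commands '[0, -0.012, -0.08, 0, 0, 0, 0.68, 0, 0, -0.06, 0, 0, 0, 0.68, 0, 0, 0, 0, 0, 0, 0.68, 0, 0, 0, 0, 0, 0, 0.68]' --newtons 8

```text
clock: 31.95
tool_pos: [0.6849, 0.2129, 0.0285]
eef_rot: [0.71, -0.005, -0.704, -0.011]
contact_force: [-1.0, -0.8, -0.3]
opening: 0.32
```

>>> send_rows --commands '[0, -0.008, -0.05, 0, 0, 0, 0.68, 0, 0, -0.006, 0, 0, 0, 0.8, 0, 0, 0, 0, 0, 0, 1.0, 0, 0, 0, 0, 0, 0, 1.0, 0, 0, 0, 0, 0, 0, 1.0, 0, 0, 0, 0, 0, 0, 1.0]' --newtons 8

```text
clock: 32.55
tool_pos: [0.686, 0.2109, 0.0155]
eef_rot: [0.711, -0.005, -0.703, -0.011]
contact_force: [-0.7, -0.6, -1.1]
opening: 0.085
```

```bash
python3 -c "
from m import *
st()
S=snap('scene');cv2.imwrite('pics/h2.png',up(S,310,210,390,300,7))
"
```

```text
t 32.55 pos [0.686  0.2109 0.0155] x [ 0.012  0.008 -1.   ] y [-0.024 -1.    -0.008] yaw_y -91.35 F [-0.7 -0.6 -1.1] op 0.085 q [-0.38  1.08  0.04  1.39 -0.06  0.66 -1.91]
```

View pics/h2.png

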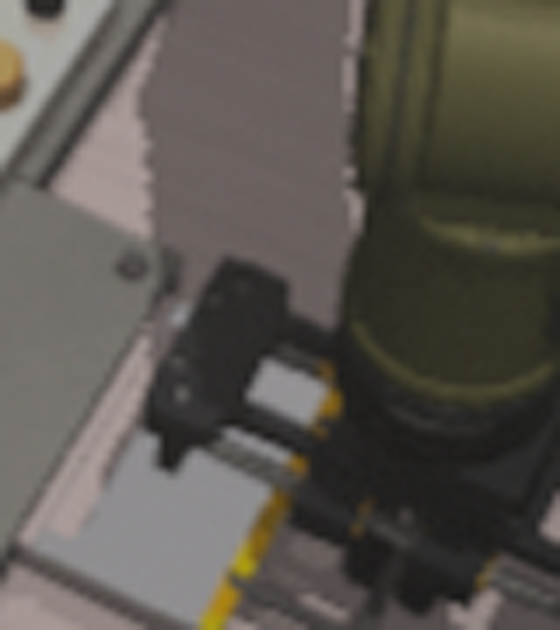

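>>> send_rows --commands '[0, -0.006, 0.052, 0, 0, 0, 1, 0, -0.011, 0.051, 0, 0, 0, 1, 0, -0.016, 0.05, 0, 0, 0, 1, 0, -0.021, 0.048, 0, 0, 0, 1, -0.001, -0.026, 0.045, 0, 0, 0, 1]'

```text
clock: 33.1
tool_pos: [0.685, 0.1882, 0.0809]
eef_rot: [0.711, -0.006, -0.703, -0.01]
contact_force: [0.5, -1.2, -3.7]
opening: 0.085
```

```bash
cat >> m.py <<'E'
def arc(side,off=0.0145):
    s=st();p=s['tool_pos'];A=np.array([.6767,-.0175]);yv=np.array([.03,1.])
    d=side*((p[:2]-A)@yv)-.104;z=p[2]+off-.022
    print('th',np.degrees(np.arctan2(z,d)).round(1),'rad',np.hypot(d,z).round(4))
E
python3 -c "
from m import *
arc(1)
S=snap('scene');cv2.imwrite('pics/h3.png',up(S,300,190,390,300,6))
"
```

```text
t 33.1 pos [0.685  0.1882 0.0809] x [ 0.01   0.006 -1.   ] y [-0.023 -1.    -0.006] yaw_y -91.34 F [ 0.5 -1.2 -3.7] op 0.085 q [-0.35  0.99  0.04  1.41 -0.05  0.74 -1.88]
th 35.8 rad 0.1256
```

View pics/h3.png

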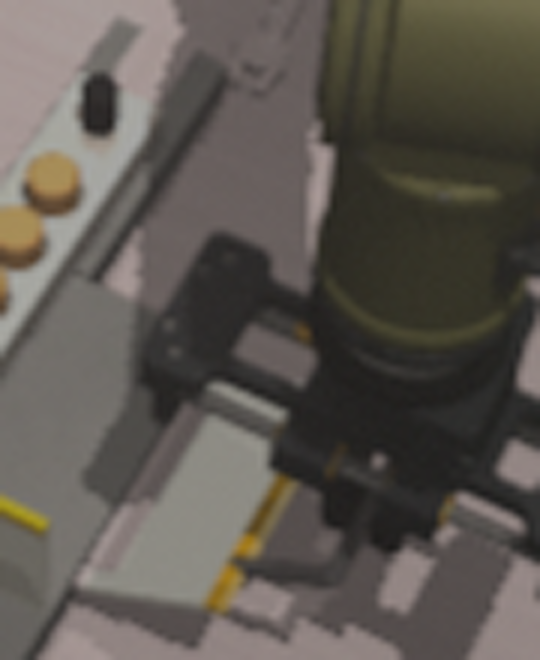

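>>> send_rows --commands '[-0.001, -0.033, 0.041, 0, 0, 0, 1, -0.001, -0.036, 0.037, 0, 0, 0, 1, -0.001, -0.041, 0.033, 0, 0, 0, 1, -0.001, -0.044, 0.028, 0, 0, 0, 1, -0.001, -0.046, 0.023, 0, 0, 0, 1, -0.001, -0.03, 0.01, 0, 0, 0, 1]'

```text
clock: 33.75
tool_pos: [0.6826, 0.1255, 0.1297]
eef_rot: [0.71, -0.006, -0.704, -0.012]
contact_force: [-0.3, 0.2, -3.4]
opening: 0.091
```

```bash
python3 -c "
from m import *
arc(1)
"
```

```text
t 33.75 pos [0.6826 0.1255 0.1297] x [ 0.009  0.007 -1.   ] y [-0.025 -1.    -0.007] yaw_y -91.44 F [-0.3  0.2 -3.4] op 0.091 q [-0.26  0.9   0.03  1.44 -0.04  0.79 -1.81]
th 72.2 rad 0.1284
```

>>> send_rows --commands '[0, 0, 0, 0, 0, 0, 0.8, 0, 0, 0, 0, 0, 0, 0.68, 0, 0, 0.03, 0, 0, 0, 0.68, 0, 0, 0.12, 0, 0, 0, 0.68, 0, 0.06, 0.08, 0, 0, 0, 0.68, 0, 0.16, 0, 0, 0, 0, 1, 0, 0, 0, 0, 0, 0, 1, 0, 0, 0, 0, 0, 0, 1]'

```text
clock: 34.55
tool_pos: [0.6853, 0.1832, 0.1938]
eef_rot: [0.713, -0.005, -0.701, -0.012]
contact_force: [-0.1, -0.6, 0.3]
opening: 0.07
```

```bash
python3 -c "
from m import *
st()
S=snap('scene');cv2.imwrite('pics/h4.png',up(S,260,190,380,300,6))
"
```

```text
t 34.55 pos [0.6853 0.1832 0.1938] x [ 0.017  0.01  -1.   ] y [-0.024 -1.    -0.01 ] yaw_y -91.37 F [-0.1 -0.6  0.3] op 0.07 q [-0.35  0.85  0.05  1.35 -0.05  0.93 -1.88]
```

View pics/h4.png

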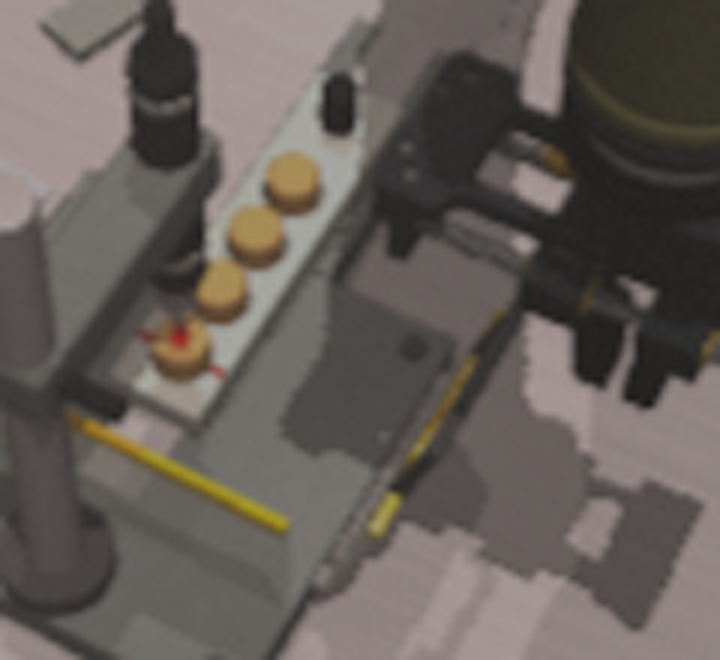

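>>> send_rows --commands '[-0.01, 0, -0.1, -0.006, 0.01, 0, 1, 0, 0, -0.13, 0, 0, 0, 1, 0, 0, -0.04, 0, 0, 0, 1, 0, 0, 0, 0, 0, 0, 1]'

```text
clock: 35.0
tool_pos: [0.6827, 0.1847, 0.1254]
eef_rot: [0.708, -0.007, -0.706, -0.009]
contact_force: [1.1, -0.3, -0.2]
opening: 0.003
```

Now I'll push inward to the stop, expecting to end near y≈0.108.

>>> send_rows --commands '[0, -0.06, 0, 0, 0, 0, 1, 0, -0.06, 0, 0, 0, 0, 1, 0, -0.05, 0, 0, 0, 0, 1, 0, -0.04, 0, 0, 0, 0, 1, 0, -0.03, 0, 0, 0, 0, 1]'

```text
clock: 35.5
tool_pos: [0.685, 0.1197, 0.1304]
eef_rot: [0.71, -0.007, -0.704, -0.01]
contact_force: [-1.4, 2.1, 1.4]
opening: 0.002
```

>>> send_rows --commands '[0, -0.03, 0, 0, 0, 0, 1]'

```text
clock: 35.6
tool_pos: [0.6852, 0.1114, 0.131]
eef_rot: [0.71, -0.006, -0.704, -0.011]
contact_force: [-0.3, 1.2, 1.3]
opening: 0.006
```

>>> send_rows --commands '[0, -0.02, 0, 0, 0, 0, 1]'

```text
clock: 35.7
tool_pos: [0.6852, 0.1053, 0.1312]
eef_rot: [0.71, -0.007, -0.704, -0.011]
contact_force: [-0.5, 1.3, 1.3]
opening: 0.005
```

>>> send_rows --commands '[0, -0.02, 0, 0, 0, 0, 1]'

```text
clock: 35.8
tool_pos: [0.6851, 0.1045, 0.1314]
eef_rot: [0.71, -0.004, -0.704, -0.013]
contact_force: [-0.4, 12.6, -0.7]
opening: 0.005
```

>>> send_rows --commands '[0, 0.06, 0, 0, 0, 0, 1, 0, 0.06, 0.1, 0, 0, 0, 1, -0.05, 0, 0.15, 0, 0, 0, 0.68, -0.19, 0, 0.05, 0, 0, 0, 0.68, -0.19, 0, 0, 0, 0, 0, 0.68, -0.19, 0, 0, 0, 0, 0, 0.68, -0.19, -0.05, 0, 0, 0, 0, 0.68, -0.1, -0.15, 0, 0, 0, 0, 0.68, 0, -0.19, 0, 0, 0, 0, 0.68]'

```text
clock: 36.7
tool_pos: [0.4502, 0.0481, 0.2074]
eef_rot: [0.712, 0.006, -0.702, -0.006]
contact_force: [1.2, -0.8, -0.6]
opening: 0.322
```

```bash
python3 -c "
from m import *
st()
S=snap('scene');cv2.imwrite('pics/i1.png',up(S,220,160,360,290,5));T=snap('top');cv2.imwrite('pics/i1t.png',up(T,225,90,415,250,4))
"
```

```text
t 36.7 pos [0.4502 0.0481 0.2074] x [ 0.015  0.017 -1.   ] y [ 0.001 -1.    -0.017] yaw_y -89.95 F [ 1.2 -0.8 -0.6] op 0.322 q [-0.19  0.52 -0.01  2.12 -0.02  0.48 -1.75]
```

View pics/i1.png

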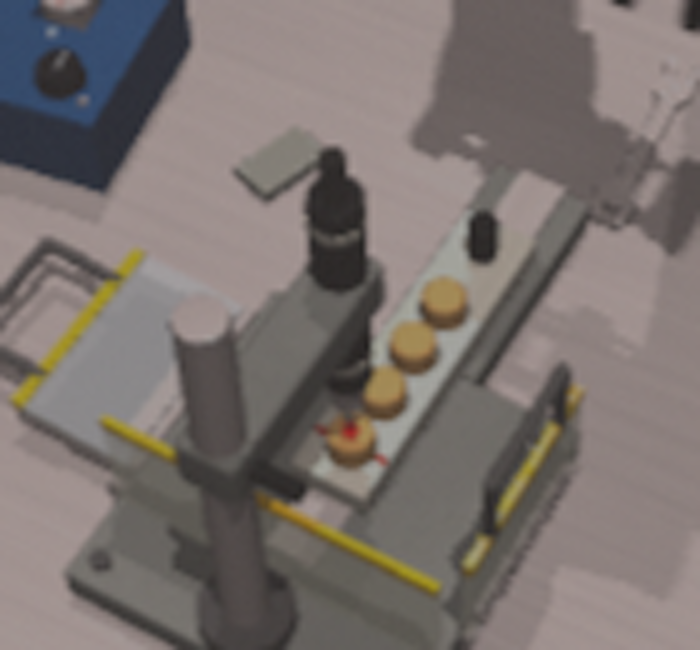

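View pics/i1t.png

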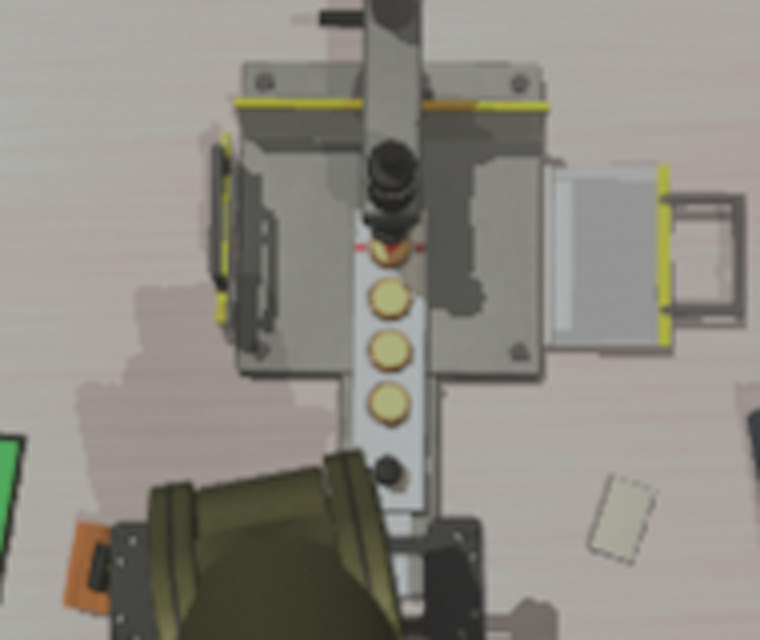

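>>> send_rows --commands '[0, -0.19, 0, -0.01, 0.008, -0.018, 0.68, 0, -0.19, 0, 0, 0, 0, 0.68, 0, -0.19, 0, 0, 0, 0, 0.68, 0, -0.19, 0, 0, 0, 0, 0.68, 0, -0.19, 0, 0, 0, 0, 0.68, 0.06, -0.15, 0, 0, 0, 0, 0.68, 0.19, -0.04, 0, 0, 0, 0, 0.68, 0.19, 0, -0.05, 0, 0, 0, 0.68, 0.19, 0, -0.1, 0, 0, 0, 0.68, 0.19, 0, -0.1, 0, 0, 0, 0.68, 0.08, 0, -0.05, 0, 0, 0, 0.68, 0, 0, 0, 0, 0, 0, 0.68]'

```text
clock: 38.0
tool_pos: [0.6822, -0.2497, 0.1349]
eef_rot: [0.712, -0.019, -0.702, -0.01]
contact_force: [-0.3, -0.2, 0.5]
opening: 0.319
```

```bash
python3 -c "
from m import *
st()"
```

```text
t 38.0 pos [ 0.6822 -0.2497  0.1349] x [ 0.015 -0.013 -1.   ] y [-0.04  -0.999  0.012] yaw_y -92.31 F [-0.3 -0.2  0.5] op 0.319 q [ 0.29  0.94 -0.02  1.33  0.03  0.86 -1.35]
```

>>> send_rows --commands '[-0.05, 0.015, -0.12, 0.008, 0.008, 0.006, 0.68, 0, 0, -0.12, 0, 0, 0, 0.68, 0, 0, 0, 0, 0, 0, 0.68, 0, 0, 0, 0, 0, 0, 0.68]'

```text
clock: 38.4
tool_pos: [0.6704, -0.2443, 0.0755]
eef_rot: [0.708, -0.011, -0.706, -0.009]
contact_force: [0.0, -0.3, -0.1]
opening: 0.316
```

```bash
python3 -c "
from m import *
st()
T=snap('top');cv2.imwrite('pics/j1.png',up(T,370,110,440,180,7));S=snap('scene');cv2.imwrite('pics/j1s.png',up(S,180,160,280,260,6))
"
```

```text
t 38.4 pos [ 0.6704 -0.2443  0.0755] x [ 0.004 -0.002 -1.   ] y [-0.028 -1.     0.002] yaw_y -91.59 F [ 0.  -0.3 -0.1] op 0.316 q [ 0.3   1.   -0.03  1.38  0.04  0.76 -1.34]
```

View pics/j1s.png

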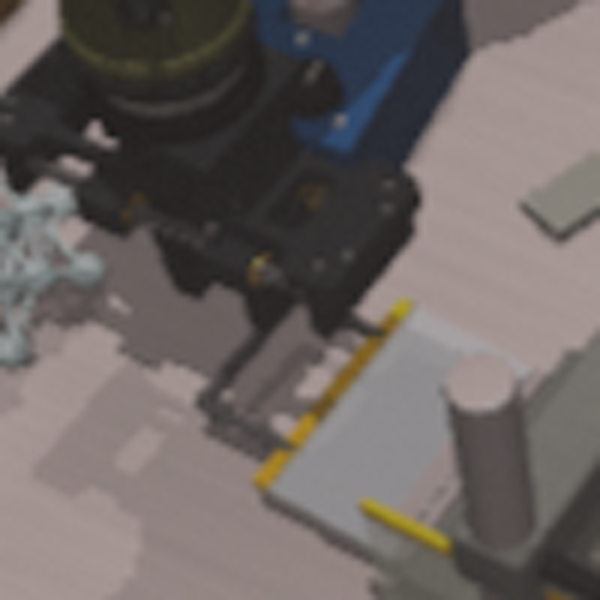

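>>> send_rows --commands '[0, -0.01, -0.1, 0, 0, 0, 0.68, 0, 0, -0.09, 0, 0, 0, 0.68, 0, 0, 0, 0, 0, 0, 0.68, 0, 0, 0, 0, 0, 0, 0.68]'

```text
clock: 38.9
tool_pos: [0.6757, -0.2492, 0.0365]
eef_rot: [0.713, -0.013, -0.701, -0.008]
contact_force: [-0.5, -0.3, 0.5]
opening: 0.318
```

>>> send_rows --commands '[-0.02, 0.01, -0.045, 0, 0, 0, 0.68, 0, 0, 0, 0, 0, 0, 0.68]'

```text
clock: 39.1
tool_pos: [0.672, -0.2471, 0.0278]
eef_rot: [0.715, -0.013, -0.699, -0.007]
contact_force: [-0.2, 0.0, 0.7]
opening: 0.322
```

```bash
python3 -c "
from m import *
st()
S=snap('scene');cv2.imwrite('pics/j2s.png',up(S,180,160,280,260,6))
"
```

```text
t 39.1 pos [ 0.672  -0.2471  0.0278] x [ 0.022 -0.009 -1.   ] y [-0.029 -1.     0.008] yaw_y -91.65 F [-0.2  0.   0.7] op 0.322 q [ 0.3   1.06 -0.03  1.41  0.04  0.65 -1.35]
```

View pics/j2s.png

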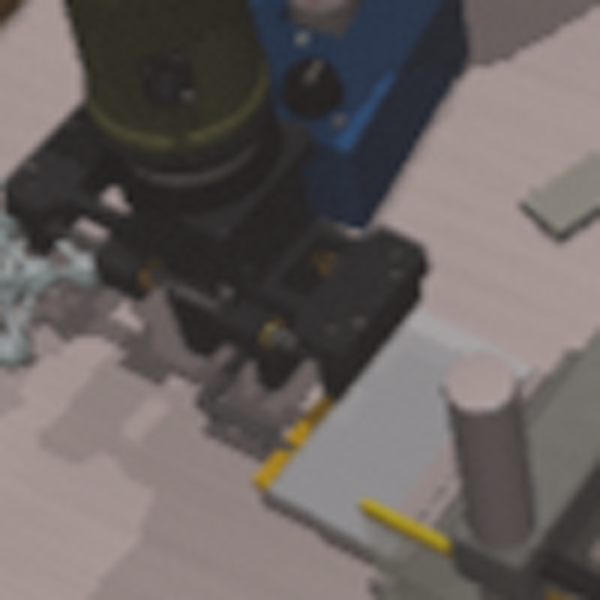

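>>> send_rows --commands '[0, 0, -0.012, 0, 0, 0, 0.8, 0, 0, 0, 0, 0, 0, 1, 0, 0, 0, 0, 0, 0, 1, 0, 0, 0, 0, 0, 0, 1, 0, 0, 0, 0, 0, 0, 1]' --newtons 8

```text
clock: 39.65
tool_pos: [0.6745, -0.2466, 0.0271]
eef_rot: [0.716, -0.013, -0.698, -0.007]
contact_force: [0.1, 0.8, -0.5]
opening: 0.082
```

```bash
python3 -c "
from m import *
arc(-1,0.008)"
```

```text
t 39.65 pos [ 0.6745 -0.2466  0.0271] x [ 0.026 -0.009 -1.   ] y [-0.028 -1.     0.008] yaw_y -91.63 F [ 0.1  0.8 -0.5] op 0.082 q [ 0.3   1.06 -0.03  1.4   0.04  0.65 -1.35]
th 6.0 rad 0.1258
```

Gripped, with the opening at 7.2 mm. Now the mirrored arc.

>>> send_rows --commands '[-0.004, 0.006, 0.052, 0, 0.005, 0, 1, 0, 0.011, 0.051, 0, 0.005, 0, 1, 0, 0.016, 0.05, 0, 0, 0, 1, 0, 0.021, 0.048, 0, 0, 0, 1, 0, 0.026, 0.045, 0, 0, 0, 1]'

```text
clock: 40.15
tool_pos: [0.6751, -0.2234, 0.0917]
eef_rot: [0.711, -0.012, -0.703, -0.008]
contact_force: [2.4, 2.6, -5.4]
opening: 0.084
```

```bash
python3 -c "
from m import *
arc(-1,0.008)
S=snap('scene');cv2.imwrite('pics/j3s.png',up(S,180,160,280,260,6))"
```

```text
t 40.15 pos [ 0.6751 -0.2234  0.0917] x [ 0.012 -0.006 -1.   ] y [-0.028 -1.     0.005] yaw_y -91.61 F [ 2.4  2.6 -5.4] op 0.084 q [ 0.27  0.97 -0.02  1.4   0.03  0.76 -1.37]
th 37.3 rad 0.1282
```

View pics/j3s.png

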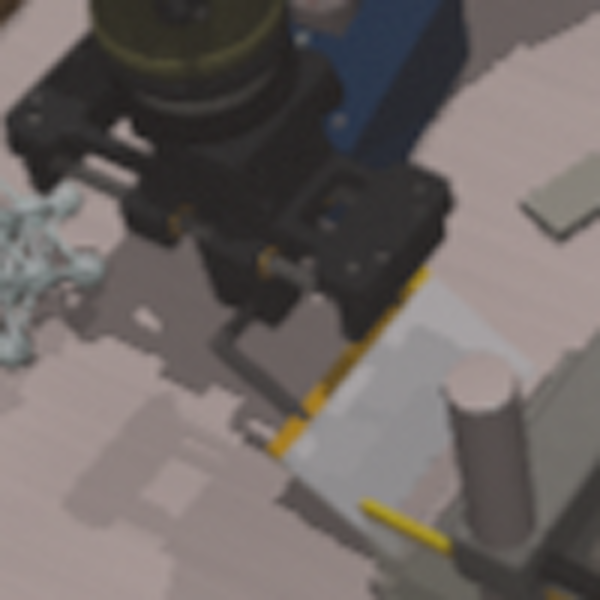

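>>> send_rows --commands '[0, 0.033, 0.034, 0, 0, 0, 1, 0, 0.037, 0.034, 0, 0, 0, 1, 0, 0.041, 0.03, 0, 0, 0, 1, 0, 0.044, 0.024, 0, 0, 0, 1, 0, 0.046, 0.018, 0, 0, 0, 1, 0, 0.03, 0.008, 0, 0, 0, 1]'

```text
clock: 40.8
tool_pos: [0.6772, -0.1662, 0.1374]
eef_rot: [0.714, -0.016, -0.7, -0.005]
contact_force: [0.6, -1.3, 2.4]
opening: 0.085
```

```bash
python3 -c "
from m import *
arc(-1,0.008)
S=snap('scene');cv2.imwrite('pics/j4s.png',up(S,180,160,280,260,6))"
```

```text
t 40.8 pos [ 0.6772 -0.1662  0.1374] x [ 0.02  -0.016 -1.   ] y [-0.03  -0.999  0.015] yaw_y -91.7 F [ 0.6 -1.3  2.4] op 0.085 q [ 0.17  0.89 -0.01  1.44  0.02  0.79 -1.45]
th 70.1 rad 0.1313
```

View pics/j4s.png

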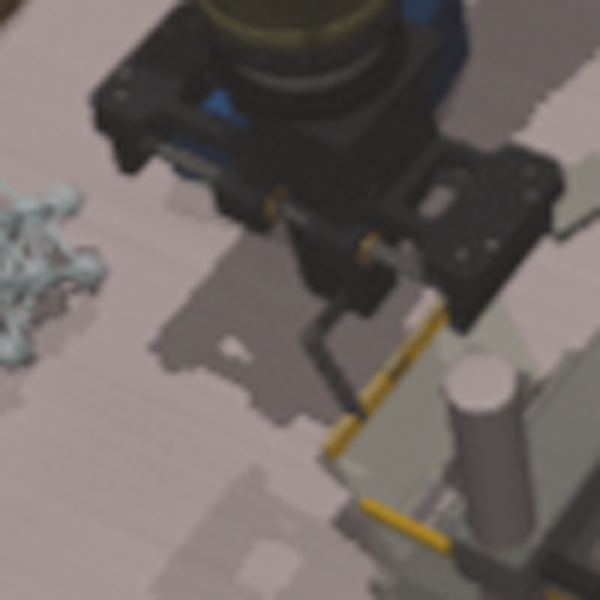

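>>> send_rows --commands '[0, 0, 0, 0, 0, 0, 0.8, 0, 0, 0, 0, 0, 0, 0.68, 0, 0, 0.03, 0.008, 0.01, 0, 0.68, 0, 0, 0.12, 0, 0, 0, 0.68, 0, -0.06, 0.08, 0, 0, 0, 0.68, 0, -0.16, 0, 0, 0, 0, 1, 0, 0, 0, 0, 0, 0, 1, 0, 0, 0, 0, 0, 0, 1]'

```text
clock: 41.65
tool_pos: [0.6701, -0.2136, 0.1908]
eef_rot: [-0.701, 0.005, 0.713, 0.012]
contact_force: [0.1, 1.3, -0.6]
opening: 0.072
```

```bash
python3 -c "
from m import *
st()
S=snap('scene');cv2.imwrite('pics/j5s.png',up(S,180,160,300,260,6))"
```

```text
t 41.65 pos [ 0.6701 -0.2136  0.1908] x [-0.016  0.01  -1.   ] y [-0.024 -1.    -0.01 ] yaw_y -91.36 F [ 0.1  1.3 -0.6] op 0.072 q [ 0.26  0.86 -0.03  1.33  0.02  0.98 -1.36]
```

View pics/j5s.png

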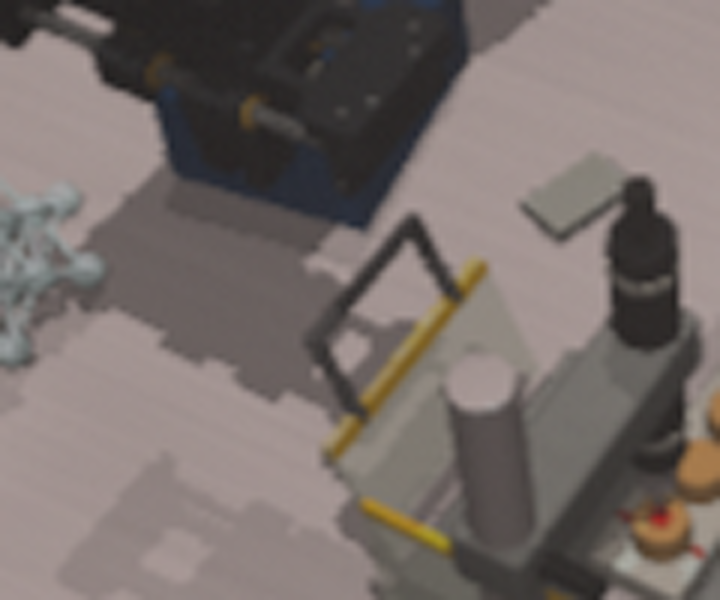

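>>> send_rows --commands '[0.01, 0, -0.1, -0.006, -0.008, 0, 1, 0, 0, -0.13, 0, 0, 0, 1, 0, 0, -0.04, 0, 0, 0, 1, 0, 0, 0, 0, 0, 0, 1]'

```text
clock: 42.1
tool_pos: [0.6708, -0.2119, 0.12]
eef_rot: [-0.704, 0.008, 0.71, 0.008]
contact_force: [-0.1, 1.1, 0.3]
opening: 0.008
```

>>> send_rows --commands '[0, 0.05, 0, 0, 0, 0, 1, 0, 0.06, 0, 0, 0, 0, 1, 0, 0.05, 0, 0, 0, 0, 1, 0, 0.05, 0, 0, 0, 0, 1, 0, 0.03, 0, 0, 0, 0, 1]'

```text
clock: 42.6
tool_pos: [0.6733, -0.1478, 0.1249]
eef_rot: [-0.707, 0.009, 0.707, 0.008]
contact_force: [-0.2, -1.0, 0.4]
opening: 0.007
```

>>> send_rows --commands '[0, 0.03, 0, 0, 0, 0, 1]'

```text
clock: 42.7
tool_pos: [0.6735, -0.1403, 0.1254]
eef_rot: [0.707, -0.009, -0.707, -0.007]
contact_force: [0.7, -19.0, -5.0]
opening: 0.004
```

>>> send_rows --commands '[0, -0.06, 0, 0, 0, 0, 1, 0, -0.06, 0.1, 0, 0, 0, 1, -0.05, 0, 0.15, 0, 0, 0, 0.6, -0.19, 0, 0.05, 0, 0, 0, 0.6, -0.19, 0, 0, 0, 0, 0, 0.6, -0.19, 0, 0, 0, 0, 0, 0.6, -0.14, 0.12, 0, 0, 0, 0, 0.6, 0, 0.19, 0, 0, 0, 0, 0.6, 0, 0.19, 0, 0, 0, 0, 0.6, 0, 0.19, 0, 0, 0, 0, 0.6, 0, 0.19, 0, 0, 0, 0, 0.6]'

```text
clock: 43.8
tool_pos: [0.4748, 0.0452, 0.2033]
eef_rot: [0.709, -0.019, -0.705, -0.015]
contact_force: [0.5, 0.2, -0.4]
opening: 0.403
```

```bash
python3 -c "
from m import *
st()
S=snap('scene');cv2.imwrite('pics/k1.png',up(S,220,160,360,290,5));T=snap('top');cv2.imwrite('pics/k1t.png',up(T,225,90,415,250,4))
"
```

```text
t 43.8 pos [0.4748 0.0452 0.2033] x [ 0.004 -0.005 -1.   ] y [-0.048 -0.999  0.005] yaw_y -92.76 F [ 0.5  0.2 -0.4] op 0.403 q [-0.22  0.56  0.03  2.05 -0.02  0.53 -1.79]
```

View pics/k1.png

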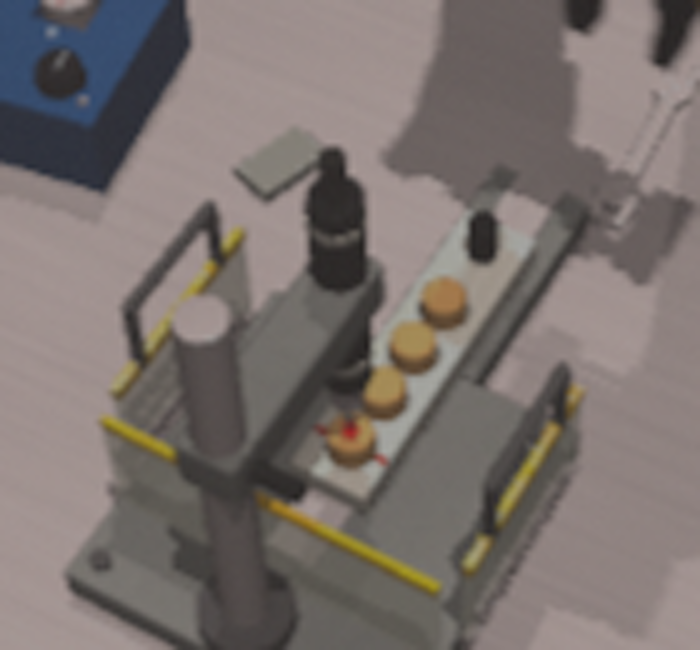

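View pics/k1t.png

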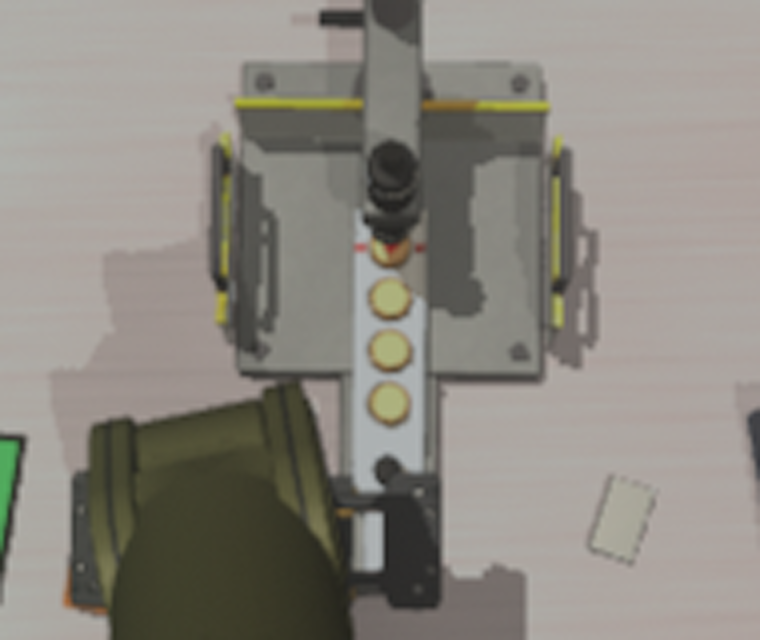

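Both wings stand upright: the bails in the top view are at x≈218 and x≈566, on the hinge lines. The jig is unchanged. For joint-7 room when turning the key, I'll turn the wrist half a turn on the way to the key.

>>> send_rows --commands '[0, 0.06, 0, 0, 0, 0.091, 0.6, 0, 0.06, 0, 0, 0, 0.091, 0.6, 0, 0.06, 0, 0, 0, 0.091, 0.6, 0, 0.06, 0, 0, 0, 0.091, 0.6, 0, 0.06, 0, 0, 0, 0.091, 0.6, 0, 0.06, 0, 0, 0, 0.091, 0.6, 0, 0.06, 0, 0, 0, 0.091, 0.6, 0, 0.06, 0, 0, 0, 0.091, 0.6, 0, 0.03, 0, 0, 0, 0.091, 0.6, 0, 0, 0, 0, 0, 0.091, 0.6, 0, 0, 0, 0, 0, 0.091, 0.6]'

```text
clock: 45.0
tool_pos: [0.4778, 0.1827, 0.2046]
eef_rot: [0.498, 0.507, -0.492, 0.503]
contact_force: [-0.5, 0.2, -0.5]
opening: 0.398
```

```bash
python3 -c "
from m import *
st()"
```

```text
t 45.0 pos [0.4778 0.1827 0.2046] x [ 0.002  0.01  -1.   ] y [1.    0.019 0.002] yaw_y 1.08 F [-0.5  0.2 -0.5] op 0.398 q [-0.17  0.62 -0.44  1.94  0.4   0.67 -0.84]
```

>>> send_rows --commands '[0, 0, 0, 0, 0, 0.087, 0.6, 0, -0.01, 0, 0, 0, 0.087, 0.6, 0, -0.01, 0, 0, 0, 0.087, 0.6, 0, 0, 0, 0, 0, 0.087, 0.6, 0, 0, 0, 0, 0, 0.087, 0.6, 0, 0, 0, 0, 0, 0.087, 0.6, 0, 0, 0, 0, 0, 0.087, 0.6, 0, 0, 0, 0, 0, 0.087, 0.6, 0, 0, 0, 0, 0, 0.087, 0.6, 0, 0, 0, 0, 0, 0.06, 0.6, 0, 0, 0, 0, 0, 0, 0.6]'

```text
clock: 46.1
tool_pos: [0.482, 0.168, 0.2048]
eef_rot: [0.067, 0.708, -0.065, 0.7]
contact_force: [-0.3, -0.4, -0.2]
opening: 0.399
```

```bash
python3 - <<'E'
from m import *
st()
S=snap('scene');cv2.imwrite('pics/l1.png',up(S,340,160,440,260,6))
# key head: scene silhouette extremes
k=8;b=(368,208,396,242);g=cv2.cvtColor(up(S,*b,k),cv2.COLOR_BGR2GRAY)
m=(g<55).astype(np.uint8);n,l,q,ce=cv2.connectedComponentsWithStats(m)
for i in range(1,n):
    if q[i,4]>300:
        print(q[i]/k+[b[0],b[1],0,0,0],ce[i]/k+[b[0],b[1]]-.44)
        print('proj', onz(S,*(ce[i]/k+[b[0],b[1]]-.44),.045))
E
```

```text
t 46.1 pos [0.482  0.168  0.2048] x [-0.011  0.003 -1.   ] y [0.186 0.983 0.001] yaw_y 79.27 F [-0.3 -0.4 -0.2] op 0.399 q [ 0.08  0.71 -0.84  1.92  0.69  0.84  0.25]
[379.5   215.625   7.75   11.875 434.5  ] [382.88479862 220.96628596]
proj [0.47788278 0.17176431 0.045     ]
[386.    225.125   7.      8.875  72.   ] [388.90895833 229.21147569]
proj [0.49645705 0.19680996 0.045     ]
[380.    233.25    5.5     5.125  75.625] [381.99533058 235.45297521]
proj [0.52460528 0.18704262 0.045     ]
```

View pics/l1.png

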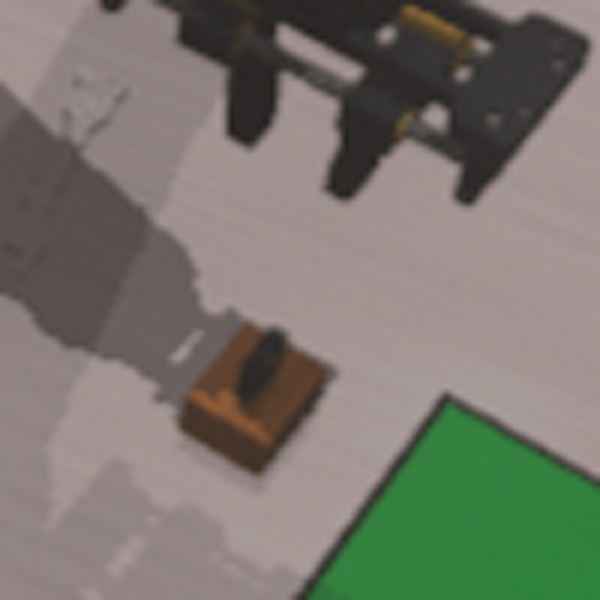

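>>> send_rows --commands '[-0.03, 0.018, -0.12, -0.002, -0.007, 0.006, 0.6, 0, 0, -0.16, 0, 0, 0, 0.6, 0, 0, -0.14, 0, 0, 0, 0.6, 0, 0, -0.05, 0, 0, 0, 0.6, 0, 0, 0, 0, 0, 0, 0.6, 0, 0, 0, 0, 0, 0, 0.6]'

```text
clock: 46.75
tool_pos: [0.4773, 0.1714, 0.0852]
eef_rot: [0.071, 0.702, -0.07, 0.706]
contact_force: [-0.0, 0.0, -0.0]
opening: 0.402
```

```bash
python3 -c "
from m import *
st()"
```

```text
t 46.75 pos [0.4773 0.1714 0.0852] x [ 0.006  0.001 -1.   ] y [0.198 0.98  0.003] yaw_y 78.58 F [-0.  0. -0.] op 0.402 q [-0.06  0.86 -0.63  2.03  0.98  0.57 -0.02]
```

>>> send_rows --commands '[-0.011, 0.005, -0.06, 0, 0.003, 0.013, 0.6, 0, 0, -0.06, 0, 0, 0, 0.6, 0, 0, 0, 0, 0, 0, 0.6, 0, 0, 0, 0, 0, 0, 0.6]'

```text
clock: 47.15
tool_pos: [0.4779, 0.1738, 0.059]
eef_rot: [0.067, 0.701, -0.063, 0.707]
contact_force: [-0.7, -0.7, 1.2]
opening: 0.4
```

```bash
python3 -c "
from m import *
st()"
```

```text
t 47.15 pos [0.4779 0.1738 0.059 ] x [ 0.009  0.005 -1.   ] y [0.183 0.983 0.007] yaw_y 79.47 F [-0.7 -0.7  1.2] op 0.4 q [-0.09  0.9  -0.58  2.04  1.05  0.52 -0.08]
```

>>> send_rows --commands '[-0.016, -0.006, -0.06, -0.003, 0.005, 0.003, 0.6, 0, 0, -0.03, 0, 0, 0, 0.6, 0, 0, 0, 0, 0, 0, 0.6]'

```text
clock: 47.45
tool_pos: [0.4764, 0.1732, 0.0393]
eef_rot: [0.065, 0.702, -0.063, 0.706]
contact_force: [-0.9, 0.6, 0.9]
opening: 0.398
```

```bash
python3 -c "
from m import *
st()
S=snap('scene');cv2.imwrite('pics/l2.png',up(S,350,170,420,250,7))
"
```

```text
t 47.45 pos [0.4764 0.1732 0.0393] x [ 0.007  0.003 -1.   ] y [0.181 0.984 0.004] yaw_y 79.6 F [-0.9  0.6  0.9] op 0.398 q [-0.12  0.93 -0.54  2.05  1.11  0.48 -0.12]
```

View pics/l2.png

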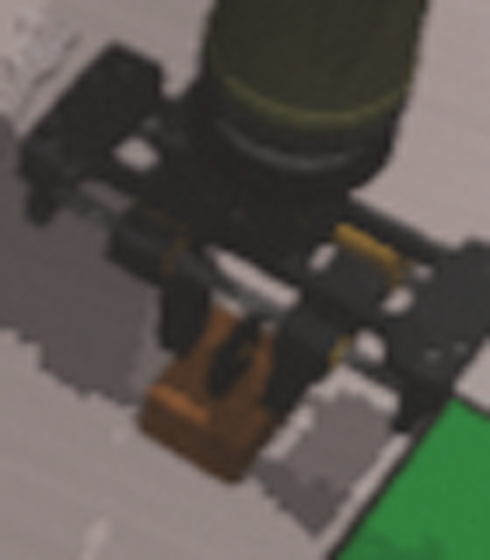

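>>> send_rows --commands '[-0.008, -0.001, -0.01, 0, 0, 0, 0.6, 0, 0, 0, 0, 0, 0, 0.6]' --newtons 10

```text
clock: 47.7
tool_pos: [0.475, 0.1733, 0.038]
eef_rot: [0.066, 0.701, -0.062, 0.707]
contact_force: [-0.2, -1.1, -0.2]
opening: 0.4
```

>>> send_rows --commands '[-0.002, 0, -0.002, 0, 0, 0, 0.8, 0, 0, 0, 0, 0, 0, 1, 0, 0, 0, 0, 0, 0, 1, 0, 0, 0, 0, 0, 0, 1]'

```text
clock: 48.1
tool_pos: [0.4748, 0.1734, 0.0382]
eef_rot: [0.066, 0.701, -0.062, 0.707]
contact_force: [0.1, 0.0, -1.1]
opening: 0.112
```

```bash
python3 -c "
from m import *
st()"
```

```text
t 48.1 pos [0.4748 0.1734 0.0382] x [ 0.01   0.004 -1.   ] y [0.181 0.983 0.006] yaw_y 79.56 F [ 0.1  0.  -1.1] op 0.112 q [-0.13  0.93 -0.53  2.05  1.12  0.47 -0.14]
```

>>> send_rows --commands '[0, 0, 0, 0, 0, 0, 1, 0, 0, 0.02, 0, 0, 0, 1, 0, 0, 0.04, 0, 0, 0, 1, 0, 0, 0.06, 0, 0, 0, 1, 0, 0, 0.12, 0, 0, 0, 1, 0, 0, 0.16, 0, 0, 0, 1, 0, 0, 0.16, 0, 0, 0, 1, 0, 0, 0, 0, 0, 0, 1]' --newtons 30

```text
clock: 48.9
tool_pos: [0.4726, 0.1735, 0.1837]
eef_rot: [0.065, 0.703, -0.062, 0.706]
contact_force: [0.7, 0.8, -0.8]
opening: 0.116
```

```bash
python3 -c "
from m import *
st()
S=snap('scene');cv2.imwrite('pics/l3.png',up(S,350,120,430,250,5))
"
```

```text
t 48.9 pos [0.4726 0.1735 0.1837] x [ 0.005  0.004 -1.   ] y [0.179 0.984 0.005] yaw_y 79.7 F [ 0.7  0.8 -0.8] op 0.116 q [ 0.04  0.72 -0.8   1.97  0.75  0.76  0.18]
```

View pics/l3.png

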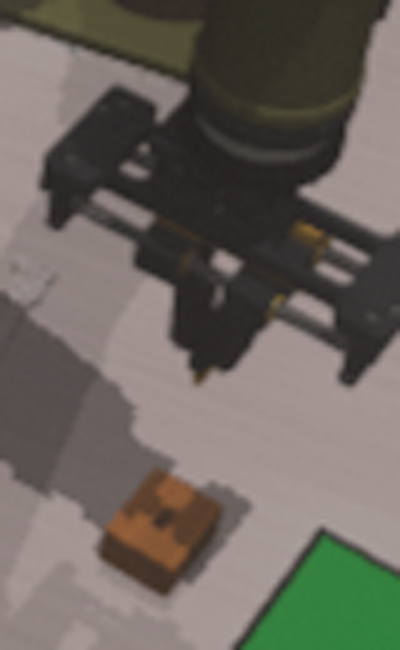

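```bash
python3 - <<'E'
from m import *
S=snap('scene');T=snap('top');k=8
cv2.imwrite('pics/l4.png',np.hstack([up(S,368,205,398,245,9),up(T,238,215,268,255,9)]))
for nm,s,b,z in(('scene',S,(377,217,389,229),.03),('top',T,(240,220,262,246),.03)):
    g=cv2.cvtColor(up(s,*b,k),cv2.COLOR_BGR2GRAY)
    for th in(50,60):
      n,l,q,ce=cv2.connectedComponentsWithStats((g<th).astype(np.uint8))
      for i in range(1,n):
        if 100<q[i,4]<5000: c=ce[i]/k+[b[0],b[1]]-.44;print(nm,th,c.round(2),q[i,4]/64,q[i,2:4]/k,onz(s,*c,z).round(4))
E
```

```text
scene 60 [382.39 223.17] 6.734375 [3.375 2.875] [0.475  0.1714 0.03  ]
top 50 [255.02 232.45] 39.5625 [12.625 23.625] [0.4723 0.1618 0.03  ]
top 50 [257.19 237.31] 47.015625 [ 8.625 18.   ] [0.4596 0.1563 0.03  ]
```

View pics/l4.png

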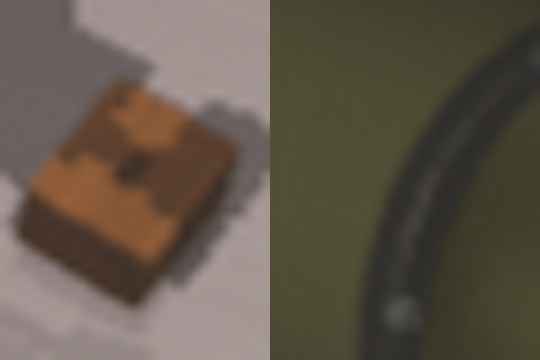

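```bash
python3 - <<'E'
from m import *
S=snap('scene');T=snap('top')
P=[onz(T,x/7+365-.43,y/7+175-.43,.066) for x,y in((402,147),(633,112),(452,422),(682,387))]
for a,b in((2,0),(3,1)): d=P[a]-P[b];print('x dir',np.degrees(np.arctan2(-d[1],-d[0])))
for a,b in((1,0),(3,2)): d=P[b]-P[a];print('y dir',np.degrees(np.arctan2(d[1],d[0]))-90)
c=np.mean(P,0);print(c)
im=up(S,222,146,248,172,14);cv2.imwrite('pics/m1.png',im)
k=8
for nm,s,b in(('top',T,(441,215,449,226)),('scene',S,(229,152,238,162))):
    g=cv2.cvtColor(up(s,*b,k),cv2.COLOR_BGR2GRAY)
    n,l,q,ce=cv2.connectedComponentsWithStats((g<90).astype(np.uint8))
    for i in range(1,n):
        if q[i,4]>100:
            ys,xs=np.where(l==i);pts=np.array([onz(s,x/k+b[0]-.44,y/k+b[1]-.44,.079)[:2] for x,y in zip(xs[::3],ys[::3])])
            w,v=np.linalg.eigh(np.cov(pts.T));d=v[:,1]*np.sign(v[0,1]);print(nm,q[i,4]/64,pts.mean(0).round(4),np.degrees(np.arctan2(d[1],d[0])).round(1),np.sqrt(w*12).round(4))
E
```

```text
x dir 7.401371058359412
x dir 6.780204170997009
y dir 7.063729597862519
y dir 7.059814207562823
[ 0.50773938 -0.31419204  0.066     ]
top 6.4375 [ 0.488  -0.3163] 7.1 [0.0034 0.0116]
scene 13.140625 [ 0.4721 -0.3305] -59.7 [0.0079 0.0306]
scene 5.6875 [ 0.4882 -0.318 ] 8.7 [0.0053 0.0133]
```

View pics/m1.png

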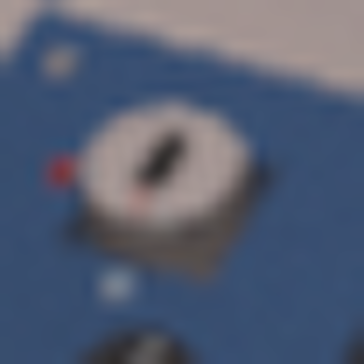

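>>> send_rows --commands '[0, -0.1, 0, 0, 0, 0.02, 1, 0.006, -0.19, 0, 0, 0, 0.02, 1, 0.006, -0.19, 0, 0, 0, 0.02, 1, 0.006, -0.19, 0, 0, 0, 0.02, 1, 0.006, -0.19, 0, 0, 0, 0.02, 1, 0.006, -0.19, 0, 0, 0, 0.02, 1, 0.006, -0.19, 0, 0, 0, 0.02, 1, 0.006, -0.19, 0, 0, 0, 0.02, 1, 0.006, -0.19, 0, 0, 0, 0.02, 1, 0.006, -0.15, 0, 0, 0, 0.02, 1, 0, 0, 0, 0, 0, 0, 1, 0, 0, 0, 0, 0, 0, 1]'

```text
clock: 50.35
tool_pos: [0.4716, -0.2857, 0.1614]
eef_rot: [-0.052, 0.716, 0.058, 0.694]
contact_force: [-0.4, 0.9, -0.4]
opening: 0.111
```

```bash
python3 -c "
from m import *
st()"
```

```text
t 50.35 pos [ 0.4716 -0.2857  0.1614] x [-0.032  0.006 -0.999] y [-0.154  0.988  0.011] yaw_y 98.85 F [-0.4  0.9 -0.4] op 0.111 q [ 0.96  0.86 -0.92  1.81  0.84  0.95  1.38]
```

>>> send_rows --commands '[0.06, -0.11, 0, -0.001, -0.027, -0.018, 1, 0, 0, 0, 0, 0, 0, 1, 0, 0, 0, 0, 0, 0, 1]'

```text
clock: 50.65
tool_pos: [0.4866, -0.3087, 0.159]
eef_rot: [-0.044, 0.703, 0.05, 0.708]
contact_force: [-0.2, 0.2, -0.9]
opening: 0.111
```

```bash
python3 -c "
from m import *
st()"
```

```text
t 50.65 pos [ 0.4866 -0.3087  0.159 ] x [ 0.008  0.009 -1.   ] y [-0.132  0.991  0.008] yaw_y 97.59 F [-0.2  0.2 -0.9] op 0.111 q [ 0.99  0.88 -0.91  1.77  0.85  0.93  1.41]
```

>>> send_rows --commands '[0.008, -0.027, -0.06, -0.003, 0, -0.004, 1, 0, 0, -0.05, 0, 0, 0, 1, 0, 0, 0, 0, 0, 0, 1, 0, 0, 0, 0, 0, 0, 1]'

```text
clock: 51.05
tool_pos: [0.4885, -0.3112, 0.1279]
eef_rot: [-0.045, 0.704, 0.049, 0.707]
contact_force: [0.3, 0.4, -0.0]
opening: 0.112
```

```bash
python3 -c "
from m import *
st()
S=snap('scene');cv2.imwrite('pics/n1.png',up(S,205,115,265,175,9))
"
```

```text
t 51.05 pos [ 0.4885 -0.3112  0.1279] x [ 0.004  0.006 -1.   ] y [-0.133  0.991  0.006] yaw_y 97.64 F [ 0.3  0.4 -0. ] op 0.112 q [ 0.97  0.93 -0.88  1.78  0.9   0.89  1.37]
```

View pics/n1.png

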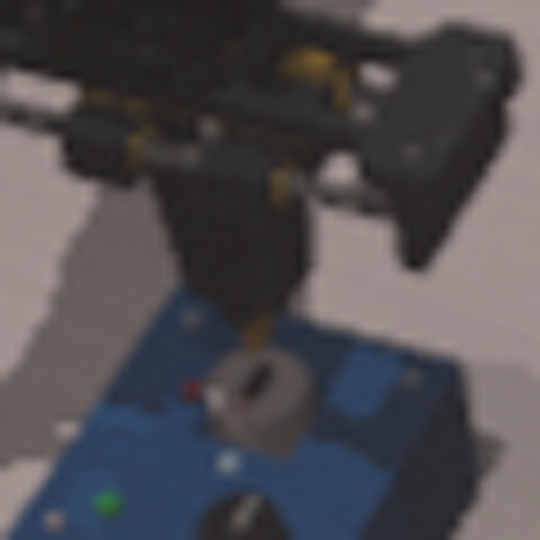

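>>> send_rows --commands '[0.001, -0.018, -0.035, -0.001, -0.003, -0.004, 1, 0, 0, -0.01, 0, 0, 0, 1, 0, 0, 0, 0, 0, 0, 1, 0, 0, 0, 0, 0, 0, 1]'

```text
clock: 51.5
tool_pos: [0.4889, -0.3161, 0.1162]
eef_rot: [-0.043, 0.702, 0.046, 0.709]
contact_force: [0.3, -0.6, 0.8]
opening: 0.11
```

```bash
python3 -c "
from m import *
s=st()
S=snap('scene');cv2.imwrite('pics/n2.png',up(S,215,130,255,170,13))
"
```

```text
t 51.5 pos [ 0.4889 -0.3161  0.1162] x [ 0.01   0.004 -1.   ] y [-0.126  0.992  0.003] yaw_y 97.25 F [ 0.3 -0.6  0.8] op 0.11 q [ 0.97  0.94 -0.86  1.79  0.92  0.87  1.36]
```

View pics/n2.png

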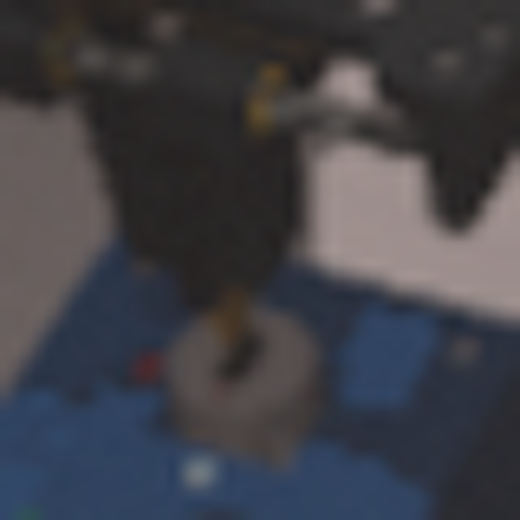

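```bash
python3 -c "
from m import *
S=snap('scene')
a=proj(S,[.4882,-.318,.079]);b=proj(S,[.4882,-.318,.088]);print(a,b,(a-[215,130]+.46)*13,(b-[215,130]+.46)*13)
"
```

```text
[233.09865644 157.04460519] [232.6840983  155.00011905] [241.26253378 357.55986742] [235.87327785 330.98154761]
```

>>> send_rows --commands '[-0.001, 0.002, -0.02, 0, 0, 0, 1, 0, 0, -0.01, 0, 0, 0, 1]'

```text
clock: 51.8
tool_pos: [0.4892, -0.3156, 0.1091]
eef_rot: [-0.044, 0.701, 0.046, 0.71]
contact_force: [0.4, -0.8, -0.8]
opening: 0.112
```

>>> send_rows --commands '[0, 0, -0.01, 0, 0, 0, 1]'

```text
clock: 51.9
tool_pos: [0.4892, -0.3156, 0.1064]
eef_rot: [-0.044, 0.701, 0.046, 0.71]
contact_force: [0.2, -0.2, 0.0]
opening: 0.116
```

>>> send_rows --commands '[0, 0, -0.01, 0, 0, 0, 1]'

```text
clock: 52.0
tool_pos: [0.4892, -0.3155, 0.1036]
eef_rot: [-0.044, 0.701, 0.046, 0.71]
contact_force: [0.1, -0.8, -0.3]
opening: 0.111
```

Tip is entering the slot with no force. Continuing.

>>> send_rows --commands '[-0.001, 0, -0.01, 0, 0, 0, 1]'

```text
clock: 52.1
tool_pos: [0.4891, -0.3156, 0.101]
eef_rot: [-0.044, 0.701, 0.046, 0.71]
contact_force: [0.1, -1.6, 1.5]
opening: 0.111
```

>>> send_rows --commands '[0, 0, -0.01, 0, 0, 0, 1]'

```text
clock: 52.2
tool_pos: [0.4891, -0.3159, 0.0983]
eef_rot: [-0.044, 0.701, 0.045, 0.71]
contact_force: [0.1, -0.3, -0.6]
opening: 0.111
```

>>> send_rows --commands '[0, 0, -0.01, 0, 0, 0, 1]'

```text
clock: 52.3
tool_pos: [0.489, -0.3159, 0.0955]
eef_rot: [-0.044, 0.701, 0.045, 0.71]
contact_force: [0.3, -0.6, 0.2]
opening: 0.112
```

>>> send_rows --commands '[0, 0, -0.01, 0, 0, 0, 1]'

```text
clock: 52.4
tool_pos: [0.489, -0.3159, 0.0928]
eef_rot: [-0.044, 0.701, 0.045, 0.71]
contact_force: [0.9, 0.5, -0.3]
opening: 0.112
```

>>> send_rows --commands '[0, 0, -0.01, 0, 0, 0, 1]'

```text
clock: 52.5
tool_pos: [0.489, -0.3159, 0.09]
eef_rot: [-0.044, 0.701, 0.045, 0.71]
contact_force: [-0.5, -0.9, -0.6]
opening: 0.106
```

>>> send_rows --commands '[0, 0, -0.01, 0, 0, 0, 1]'

```text
clock: 52.6
tool_pos: [0.489, -0.3159, 0.0873]
eef_rot: [-0.044, 0.701, 0.045, 0.71]
contact_force: [-0.3, 0.2, -0.7]
opening: 0.11
```

>>> send_rows --commands '[0, 0, -0.008, 0, 0, 0, 1]'

```text
clock: 52.7
tool_pos: [0.4893, -0.3159, 0.0868]
eef_rot: [-0.044, 0.701, 0.045, 0.71]
contact_force: [-6.4, 0.6, 28.8]
opening: 0.112
```

>>> send_rows --commands '[0, 0, 0.001, 0, 0, -0.05, 1, 0, 0, 0, 0, 0, -0.05, 1, 0, 0, 0, 0, 0, -0.05, 1]'

```text
clock: 53.0
tool_pos: [0.4889, -0.317, 0.0876]
eef_rot: [0.041, 0.702, -0.043, 0.71]
contact_force: [-0.2, -0.0, -0.8]
opening: 0.111
```

```bash
python3 -c "
from m import *
s=st();print(s['moment'])"
```

```text
t 53.0 pos [ 0.4889 -0.317   0.0876] x [ 0.012 -0.003 -1.   ] y [ 0.118  0.993 -0.002] yaw_y 83.24 F [-0.2 -0.  -0.8] op 0.111 q [ 0.92  0.96 -0.77  1.8   0.94  0.78  1.1 ]
[ 0.12283611 -0.14520764  0.03296951]
```

>>> send_rows --commands '[0, 0.003, -0.001, 0, 0, -0.06, 1, 0, 0.001, 0, 0, 0, -0.06, 1, 0, 0.001, 0, 0, 0, -0.06, 1]'

```text
clock: 53.3
tool_pos: [0.4889, -0.3174, 0.0876]
eef_rot: [0.142, 0.688, -0.147, 0.696]
contact_force: [0.4, -0.9, 0.1]
opening: 0.115
```

```bash
python3 -c "
from m import *
s=st();print(s['moment'])"
```

```text
t 53.3 pos [ 0.4889 -0.3174  0.0876] x [ 0.01  -0.009 -1.   ] y [ 0.401  0.916 -0.004] yaw_y 66.36 F [ 0.4 -0.9  0.1] op 0.115 q [ 0.89  0.94 -0.7   1.81  0.89  0.74  0.84]
[-0.1038497  -0.12160543  0.12222796]
```

>>> send_rows --commands '[0, 0.004, 0, 0.005, 0, -0.06, 1, 0, 0.002, 0, 0, 0, -0.06, 1, 0, 0.001, 0, 0, 0, -0.06, 1, 0, 0.001, 0, 0, 0, -0.06, 1]'

```text
clock: 53.7
tool_pos: [0.4886, -0.3179, 0.0876]
eef_rot: [0.276, 0.647, -0.279, 0.654]
contact_force: [0.4, -1.3, 0.5]
opening: 0.107
```

```bash
python3 -c "
from m import *
s=st();print(s['moment'])"
```

```text
t 53.7 pos [ 0.4886 -0.3179  0.0876] x [ 0.008 -0.009 -1.   ] y [ 0.722  0.692 -0.   ] yaw_y 43.81 F [ 0.4 -1.3  0.5] op 0.107 q [ 0.84  0.91 -0.61  1.81  0.81  0.68  0.52]
[-0.15984319 -0.05073296  0.06048694]
```

>>> send_rows --commands '[0.001, 0.007, 0, 0.005, 0, -0.06, 1, 0, 0.002, 0, 0, 0, -0.06, 1, 0, 0.001, 0, 0, 0, -0.06, 1, 0, 0.001, 0, 0, 0, -0.06, 1]'

```text
clock: 54.1
tool_pos: [0.4881, -0.3183, 0.0875]
eef_rot: [0.398, 0.581, -0.401, 0.586]
contact_force: [-0.0, -0.7, -0.4]
opening: 0.111
```

```bash
python3 -c "
from m import *
s=st();print(s['moment'])"
```

```text
t 54.1 pos [ 0.4881 -0.3183  0.0875] x [ 0.005 -0.008 -1.   ] y [0.932 0.362 0.001] yaw_y 21.24 F [-0.  -0.7 -0.4] op 0.111 q [ 0.79  0.89 -0.51  1.81  0.71  0.63  0.21]
[-0.20062742 -0.00426036  0.10479911]
```

>>> send_rows --commands '[0.002, 0.006, 0, 0.004, 0, -0.05, 1, 0, 0.001, 0, 0, 0, -0.04, 1]'

```text
clock: 54.3
tool_pos: [0.4878, -0.3185, 0.0875]
eef_rot: [0.441, 0.55, -0.442, 0.554]
contact_force: [-0.6, 1.0, -0.1]
opening: 0.113
```

```bash
python3 -c "
from m import *
s=st();print(s['moment'])"
```

```text
t 54.3 pos [ 0.4878 -0.3185  0.0875] x [ 0.003 -0.005 -1.   ] y [0.975 0.22  0.001] yaw_y 12.72 F [-0.6  1.  -0.1] op 0.113 q [ 0.77  0.88 -0.48  1.81  0.67  0.61  0.1 ]
[-0.02987163 -0.07391235  0.08490496]
```

>>> send_rows --commands '[0.002, 0.004, 0, 0, 0, -0.05, 1, 0, 0, 0, 0, 0, -0.03, 1]'

```text
clock: 54.5
tool_pos: [0.4877, -0.3185, 0.0876]
eef_rot: [0.475, 0.52, -0.479, 0.524]
contact_force: [-0.1, 1.0, 0.4]
opening: 0.11
```

```bash
python3 -c "
from m import *
s=st();print(s['moment'])"
```

```text
t 54.5 pos [ 0.4877 -0.3185  0.0876] x [ 0.001 -0.007 -1.   ] y [0.996 0.09  0.   ] yaw_y 5.19 F [-0.1  1.   0.4] op 0.11 q [ 0.75  0.88 -0.44  1.81  0.63  0.6   0.  ]
[ 0.06612815 -0.07862537  0.10238793]
```

>>> send_rows --commands '[0.002, 0.004, 0, 0, 0, -0.04, 1, 0, 0, 0, 0, 0, -0.03, 1]'

```text
clock: 54.7
tool_pos: [0.4876, -0.3186, 0.0876]
eef_rot: [-0.503, -0.492, 0.508, -0.496]
contact_force: [0.6, -0.4, 0.6]
opening: 0.109
```

```bash
python3 -c "
from m import *
s=st();print(s['moment'])"
```

```text
t 54.7 pos [ 0.4876 -0.3186  0.0876] x [-0.001 -0.009 -1.   ] y [ 1.    -0.022 -0.001] yaw_y -1.28 F [ 0.6 -0.4  0.6] op 0.109 q [ 0.73  0.87 -0.41  1.81  0.6   0.59 -0.08]
[-0.01415259 -0.03963188  0.46566977]
```

>>> send_rows --commands '[0, 0, 0, 0, 0, -0.04, 1]'

```text
clock: 54.8
tool_pos: [0.4876, -0.3185, 0.0876]
eef_rot: [-0.518, -0.476, 0.524, -0.48]
contact_force: [0.2, -0.9, 1.0]
opening: 0.114
```

```bash
python3 -c "
from m import *
s=st();print(s['moment'])"
```

```text
t 54.8 pos [ 0.4876 -0.3185  0.0876] x [-0.002 -0.009 -1.   ] y [ 0.996 -0.085 -0.001] yaw_y -4.88 F [ 0.2 -0.9  1. ] op 0.114 q [ 0.72  0.87 -0.39  1.81  0.58  0.58 -0.13]
[-0.15433869  0.07364198  0.60244834]
```

>>> send_rows --commands '[0, 0, 0, 0, 0, 0, 0.85, 0, 0, 0, 0, 0, 0, 0.7, 0, 0, 0, 0, 0, 0, 0.5, 0, 0, 0.03, 0, 0, 0, 0.5, 0, 0, 0.12, 0, 0, 0, 0.5, 0, 0, 0.15, 0, 0, 0, 0.5, 0, 0, 0, 0, 0, 0, 0.5]'

```text
clock: 55.5
tool_pos: [0.4875, -0.3167, 0.1651]
eef_rot: [-0.517, -0.479, 0.522, -0.481]
contact_force: [-0.1, -0.7, 0.2]
opening: 0.504
```

```bash
python3 -c "
from m import *
st()
S=snap('scene');cv2.imwrite('pics/p1.png',up(S,200,115,270,195,8))
"
```

```text
t 55.5 pos [ 0.4875 -0.3167  0.1651] x [-0.003 -0.007 -1.   ] y [ 0.997 -0.08  -0.002] yaw_y -4.59 F [-0.1 -0.7  0.2] op 0.504 q [ 0.77  0.76 -0.48  1.76  0.5   0.74 -0.06]
```

View pics/p1.png

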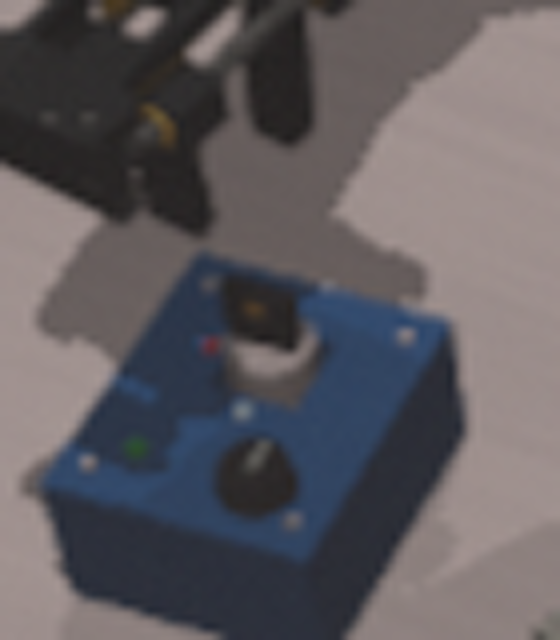

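>>> send_rows --commands '[0.004, 0, -0.06, 0, 0, 0, 1, 0, 0, -0.08, 0, 0, 0, 1, 0, 0, -0.03, 0, 0, 0, 1, 0, 0, 0, 0, 0, 0, 1, 0, 0, 0, 0, 0, 0, 1]' --newtons 10

```text
clock: 56.05
tool_pos: [0.4841, -0.3153, 0.1136]
eef_rot: [-0.516, -0.482, 0.523, -0.477]
contact_force: [0.2, -0.7, -0.1]
opening: 0.068
```

>>> send_rows --commands '[0.018, -0.002, -0.006, 0, 0, 0, 1, 0, 0, 0, 0, 0, 0, 1]'

```text
clock: 56.25
tool_pos: [0.4892, -0.3157, 0.1121]
eef_rot: [-0.516, -0.482, 0.523, -0.477]
contact_force: [0.4, 0.6, -0.2]
opening: 0.005
```

>>> send_rows --commands '[0, 0, -0.008, 0, 0, 0, 1]'

```text
clock: 56.35
tool_pos: [0.4898, -0.3159, 0.1105]
eef_rot: [-0.516, -0.482, 0.523, -0.478]
contact_force: [-0.2, -0.1, 0.2]
opening: 0.007
```

>>> send_rows --commands '[0, 0, -0.008, 0, 0, 0, 1]'

```text
clock: 56.45
tool_pos: [0.4901, -0.316, 0.1087]
eef_rot: [-0.516, -0.482, 0.523, -0.478]
contact_force: [0.2, 0.2, 0.0]
opening: 0.008
```

>>> send_rows --commands '[0, 0, -0.008, 0, 0, 0, 1]'

```text
clock: 56.55
tool_pos: [0.4906, -0.3162, 0.1072]
eef_rot: [-0.516, -0.481, 0.523, -0.478]
contact_force: [-2.0, 1.7, 19.1]
opening: 0.007
```

>>> send_rows --commands '[0, 0, -0.004, 0, 0, 0, 1]'

```text
clock: 56.65
tool_pos: [0.4908, -0.3161, 0.1073]
eef_rot: [-0.516, -0.481, 0.523, -0.479]
contact_force: [-3.0, 1.7, 12.8]
opening: 0.006
```

>>> send_rows --commands '[0, 0, 0.06, 0, 0, 0, 1, 0, 0, 0.15, 0, 0, 0, 1, 0, 0, 0.19, 0, 0, 0, 1, -0.1, -0.1, 0.1, 0, 0, 0, 1, -0.15, -0.15, 0, 0, 0, 0, 1, -0.15, -0.15, 0, 0, 0, 0, 1, -0.15, -0.15, 0, 0, 0, 0, 1, -0.1, -0.15, 0, 0, 0, 0, 1, 0, 0, 0, 0, 0, 0, 1]'

```text
clock: 57.55
tool_pos: [0.3246, -0.4921, 0.2392]
eef_rot: [-0.514, -0.481, 0.522, -0.482]
contact_force: [0.4, 0.1, 0.4]
opening: 0.008
```

```bash
python3 - <<'E'
from jig import *
st()
S=snap('scene','fin_s');T=snap('top','fin_t');jig(T,S,(305,120,340,180),(250,210,330,280))
cv2.imwrite('pics/q1.png',np.hstack([up(S,200,130,265,200,6),up(T,405,170,475,240,6)]))
cv2.imwrite('pics/q2.png',up(S,205,160,365,290,5))
E
```

```text
t 57.55 pos [ 0.3246 -0.4921  0.2392] x [-0.006 -0.008 -1.   ] y [ 0.997 -0.073 -0.006] yaw_y -4.19 F [0.4 0.1 0.4] op 0.008 q [ 1.22  0.68 -0.56  1.67  0.45  0.92  0.41]
top [322.5  151.22] 7.1 [ 0.6775 -0.0184  0.045 ] dotz [ 0.6746 -0.0183  0.059 ]
top [329.5  151.47] 4.9 [ 0.6764 -0.0366  0.045 ] dotz [ 0.6735 -0.0362  0.059 ]
top [314.66 151.41] 4.4 [0.6776 0.002  0.045 ] dotz [0.6747 0.0019 0.059 ]
scene [289.44 245.49] 10.7 [ 0.6688 -0.0246  0.045 ] dotz [ 0.6761 -0.0201  0.059 ]
scene [283.84 245.51] 4.2 [ 0.6757 -0.0381  0.045 ] dotz [ 0.6829 -0.0333  0.059 ]
scene [295.62 251.38] 4.0 [ 0.6774 -0.0011  0.045 ] dotz [0.6846 0.0031 0.059 ]
```

View pics/q1.png

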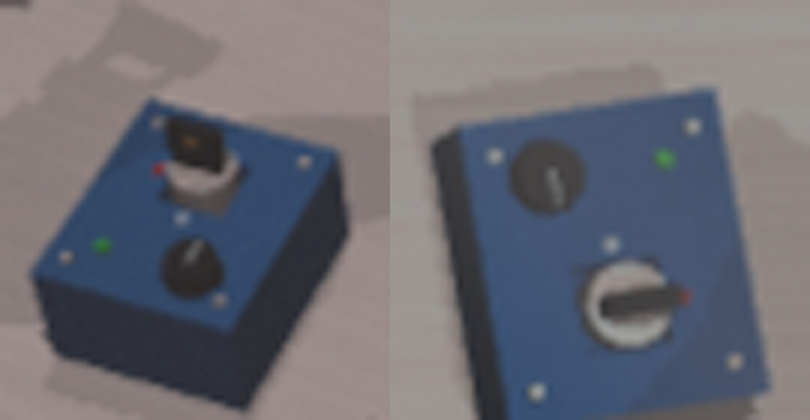

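View pics/q2.png

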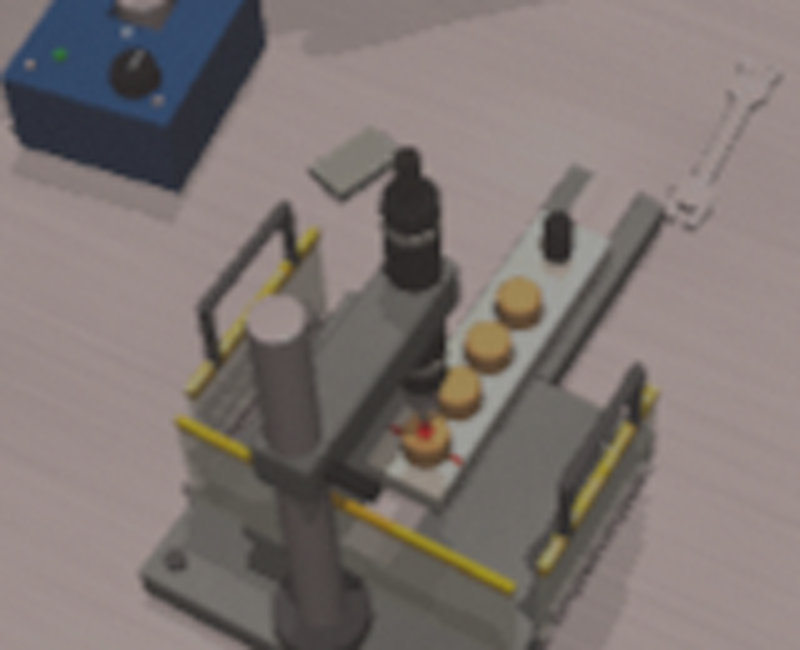

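View pics/fin_t.png

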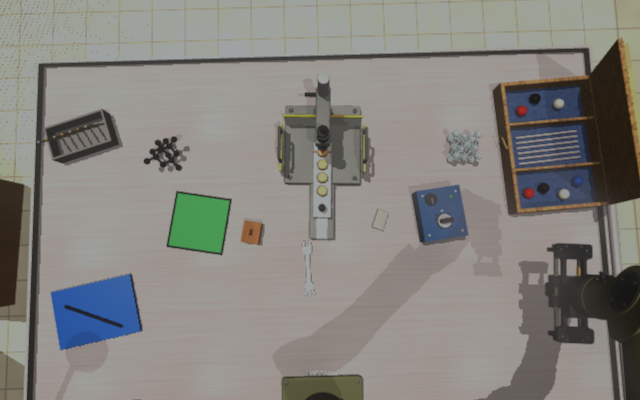

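```bash
python3 - <<'E'
from h import *
a=cv2.imread('pics/top0.png');b=cv2.imread('pics/fin_t.png')
for n,(x0,y0,x1,y1) in dict(spanner=(298,236,318,298),gauge=(370,205,390,233),fcc=(444,126,484,168),dia=(142,134,188,174)).items():
    print(n,cv2.absdiff(a[y0:y1,x0:x1],b[y0:y1,x0:x1]).mean().round(2))
print(job.finish_job())
E
```

```text
spanner 1.81
gauge 0.37
fcc 0.39
dia 0.4
the job is handed in; nothing more can be done
None
```

The job is done and handed in at about 58 s on the robot's clock, with the arm clear of everything.

- **Nodes:** All four beech nodes are upright and down in the nests, with the dotted one in the leading nest. The arm met firm resistance at the nest-floor height on each.
- **Jig:** I pushed it to its inner stop (0.125) as a reference, then drew it back 40 mm to about 0.085. That briefly took the dot past the drill. At the end the cameras put the leading nest within about 1 mm of my estimate of the drill axis, and the bit tip shows directly over the dot. I never saw or felt the bit being touched.
- **Guard wings:** Both were lifted by the bail and then pushed until they hit their stops. Both show upright in the final pictures.
- **Key:** I took it only after all that. It went in until the shoulder seated, and turned clockwise until the resistance rose to 0.6 N m, well above the 0.05 N m the switch needs. A press on its head afterwards confirmed it is fully down. It shows turned about 93°, which matches the 83° stop plus the play in the keyway.
- **Left alone:** The gauge block, both lattice models and the spanner are at the same place in the first and last pictures. The spanner's area differed slightly (1.8 grey levels against 0.4 for the others), which I put down to the moved jig and shadow.

No check failed. The two cameras disagreed by 1–3 mm in places, so I judged the fits by touch and force.

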